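# Shut and clip the feeder tub

## Task

Put the loose round lid on the feeder tub, let go of it, then fold the three clips in over its rim one by one, pressing each down firmly until it grips the lid against the springy seal and stays clamped. Feel for it: the seal is uneven, and the brittle clips crack if pressed with more than 22 newtons. Leave everything else where it stands.

Things in the scene. Friction and masses are not known exactly. Their poses are not given: they have to be found in the camera images.
- tub: round white feeder tub, fixed, 146 mm across at the rim, 60 mm high, inside radius 68 mm; origin at the centre of its underside. Clips 1, 2, 3 stand at 0, +120, -120 degrees from its x axis, each between two ears 81 to 94 mm from the axis, up to 83 mm high. On the rim under each clip a springy seal pad (8 N/mm); they have set unevenly, 3 to 7.5 mm above the rim, unmeasured.
- lid_knob (a point): loose round white lid: point half-way up its knob, 14 mm above the flange's top. The knob is a cylinder 28 mm across, 28 mm high, on the middle of the 6 mm thick flange, 152 mm across. At the start the point is 34 mm above the table; with the lid lying on the seal 83 to 88 mm (the lid somewhat aslant), when clamped 76 to 88.
- lid: the same lid, 0.11 to 0.2 kg; origin at the centre of the underside of its plug, 34 mm below the knob's middle. The plug, under the flange, is 125 mm across, 14 mm deep, tapered to 112 mm at its foot, and goes inside the tub. The lid may lie at any turn.
- clip1: clip flap: grey plate 30 mm wide, 5 mm thick, reaching 35 mm from its hinge, a rounded nose rib under it 24 mm from the hinge. Origin on the hinge axis, 78 mm above the table, 88 mm out from the tub's axis; y along the hinge, the flap extends to its -x. Folded down, x is level outwards and the nose is on the lid 64 mm from the tub's axis, the flap's top 75 to 84 mm above the table.
- clip2: second clip, the same shape and axes as clip1. All three start 1.65 to 1.95 rad open from level: past upright, leaning outwards, tip about 112 mm above the table. Pushed inwards on the outer face, above the hinge, a clip turns in over the lid's rim and can then be pressed down from above near its tip.
- clip3: third clip, the same shape and axes as clip1. All hinges are stiff: turning takes 0.12 N m (5 N at the nose) and a clip stays where it is left. Pressed down over the nose with 10 to 18 N it stays clamped when let go; with less it may stay loose; the brittle clip cracks above 22 N. The height at which it grips differs by up to 5 mm from clip to clip.
- hide: bystander: orange plastic half-dome hide, 110 mm long, 128 mm wide, 65 mm high; origin at the centre of its underside. Leave it where it is.
- spray: bystander: empty clear glass spray bottle, 68 mm across, 185 mm tall; origin at the centre of its underside. Leave it where it is.
- tray: bystander: round aluminium feeding tray, 110 mm across, 14 mm high; origin at the centre of its underside. Leave it where it is.
- tweezer1: bystander: straight chrome tweezers, 155 mm long, lying flat; origin at the centre of its underside. Leave it where it is.
- tweezer2: bystander: bent chrome tweezers, 155 mm long, lying flat; origin at the centre of its underside. Leave it where it is.
- dish: bystander: small white ceramic bowl, 70 mm across, 30 mm high; origin at the centre of its underside. Leave it where it is.
- jar: bystander: small glass jar with black cap, 60 mm across, 75 mm high; origin at the centre of its underside. Leave it where it is.
Mind the look-alikes: they are no part of the job. What is shaped like the tub but blue or yellow is not meant.

How it is judged:
On the way, in this order (a step that is already met when the one before it is completed fails the run):
1. the lid sits on the tub's seal with its plug inside, let go, the clips still open (horizontal distance between lid_knob and tub below 0.009 m and z of lid_knob in the frame of tub between 0.076 and 0.0905 m and angle between lid_knob's own z axis and vertical below 0.12 rad and contact force between the fingers and lid below 0.2 N and not (angle between any of clip1, clip2, clip3's own z axis and vertical below 0.35 rad)), for 0.2 s.
2. a first clip is folded down (angle between any of clip1, clip2, clip3's own z axis and vertical below 0.35 rad), for 0.2 s.
3. two clips are folded down ((angle between each of clip1, clip2's own z axis and vertical below 0.35 rad or angle between each of clip1, clip3's own z axis and vertical below 0.35 rad or angle between each of clip2, clip3's own z axis and vertical below 0.35 rad)), for 0.2 s.
At the end, for the whole second after the job is handed in: The lid is on the tub (knob within 9 mm of the tub's axis, 76 to 90.5 mm above its underside, tilted less than 0.12 rad) and at rest, and all three clips are folded down (within 0.35 rad of level) and each by itself presses on the lid with more than 1 N (horizontal distance between lid_knob and tub below 0.009 m and z of lid_knob in the frame of tub between 0.076 and 0.0905 m and angle between lid_knob's own z axis and vertical below 0.12 rad and angle between each of clip1, clip2, clip3's own z axis and vertical below 0.35 rad and contact force between each of clip1, clip2, clip3 and lid above 1 N and linear speed of lid below 0.01 m/s); the robot touches nothing.
It fails at once if a clip or the tub is pressed with more than 22 N (contact force between any of the fingers, the arm and tub above 22 N).
It fails at once if a bystander is moved by more than 30 mm (distance of any of hide, spray, tray, tweezer1, tweezer2, dish, jar from where it was at the start of the episode above 0.03 m).
It also fails if it takes over 72 s, if anything falls off the work surface, if the arm or the gripper's body presses on something with over 40 N, if the wrist force passes 120 N, or if a joint passes its speed limit or range.

## Robot

A 6-joint arm with a two-finger parallel gripper is mounted at the origin on the work surface. World frame = base frame: x ahead of the robot, y to its left, z up, the work surface at z = 0. Lengths are in m, angles in rad, forces in N, time in s.
With the tool pointing down it reaches from about 0.375 to 0.75 m from the base axis. Payload 9 kg.
Tool frame: the origin (TCP) lies midway between the tips of the shut fingers; the grasp point (between the pads) lies 19 mm behind it; y points along the fingers, x is the direction in which the jaws open and shut, and the axes are right-handed (so a half turn about y gives the same grasp; the last joint's range is limited). The gripper opens to 85 mm and grips with 20 to 120 N. Pads are 22 mm wide; open, the fingers measure 114 mm over their backs; the gripper's body (76 mm by 85 mm) begins 54 mm behind the grasp point. The pads swing forward as they close: fully open they stand 13 mm farther back than shut.
Start: joints at [1.001, 0.104, 0.097, 1.564, 0, 1.353], TCP at [0.207, 0.563, 0.197] pointing down, gripper open.
Joint ranges: [-2.99, 2.99], [-0.84, 1.86], [-1.1, 1.16], [-1.84, 2.11], [-1.51, 1.56], [-3.14, 3.14]. Speed limits (rad/s): [2.22, 2.22, 2.57, 3.14, 3.14, 3.14].

## Interface

Orientations are given as a rotation vector (axis times angle).
In Python, from rig import r, vision gives the robot as it stands. The module is installed in compiled form; this text tells all that it offers.
- The arm moves only by the shell command python3 -m pendant 'ROWS' [FORCE]. ROWS is JSON, one flat list of numbers, 7 for each row, row after row: the shift along the tool's x, y, z in cm, then the turn, a rotation vector about the tool's x, y, z in degrees, then the finger opening in cm, from 0 to 8.54. In form: [dx, dy, dz, wx, wy, wz, hand, dx, dy, dz, wx, wy, wz, hand, ...]. A call has 1 to 8 rows; each row is the pose to reach, as a shift and turn from the pose commanded when the call began, along the tool's axes at that moment; what a row does not reach only later rows make up. A row lasts 1/10 s, in which the tool goes at most 50 mm and 8.59 degrees, less where a joint would pass 70% of its speed; a pose out of reach is approached as far as the arm can. A call with a gripper value outside its range is refused whole. The fingers move at their own pace and stop on an object; FORCE is the grip in N (left out, the last holds). Time passes only in rows, so rows that repeat a pose let the fingers close. It gives the time, the measured TCP pose, the force and the opening at its end, in the units of the state.
- r.get_state(): the state, without advancing time (a new reading comes with each control period).
- vision.snapshot(name): name is "side" or "top"; returns (picture, depth): 384x512x3 uint8, red, green, blue; 384x512 float32, m along the optical axis (not along the pixel's ray), 0 where there is no reading.
- vision.camera_model(name): a dict with "fov_y" (degrees; the focal length in pixels is half the picture's height over the tangent of half this angle, whatever the lens; pixels are square), "cx", "cy" (the principal point, pixels), "cam_to_world" (4x4, takes a point from camera to world coordinates). Camera axes: x right, y down, z forward; pixel columns grow to the right and rows downward; lengths in m; the calibration is good to about 2 mm. A picture is of the moment at which its call begins. camera_model takes no time and is no camera call.
- r.close_job(): hands the job in, once; it reports no verdict.
The state is a dict: "clock": time; "joint_positions": joint angles; "joint_vel": joint speeds; "joint_torque": joint torques, N m; "tcp_pos": TCP position; "orientation": TCP orientation; "wrist_force": force on the tool from outside, world axes, zero at the start; "moment": the same for the moment, N m; "grip_width": finger opening in m.
Only numpy, scipy, OpenCV 4.12 (cv2) and the standard library are available. Lean on these libraries where they do the work, as an engineer would, in place of code of your own. Each camera call takes 0.05 s, during which the arm holds its last target.

## Working session

There is one attempt and no reset: what is moved stays moved. The work goes in short steps, Python scripts to look and compute and a shell command to move; the robot and the scene stay as the last step left them, time stands still between calls to the robot, and variables do not carry over. Pictures are saved under pics/ and viewed, and the job is handed in when it is done.

```bash
ls; mkdir -p pics
cat > h.py <<'E'
import numpy as np, cv2
from rig import r, vision
def snap(n,save=None):
    p,d=vision.snapshot(n)
    if save: cv2.imwrite(f'pics/{save}.png',p[:,:,::-1]); np.savez(f'{save}.npz',p=p,d=d)
    return p,d
def cam(n):
    m=vision.camera_model(n); f=192/np.tan(np.radians(m['fov_y'])/2); return f,m['cx'],m['cy'],np.array(m['cam_to_world'])
def pts(n,d):
    f,cx,cy,T=cam(n); v,u=np.mgrid[0:d.shape[0],0:d.shape[1]]
    P=np.stack([(u-cx)/f*d,(v-cy)/f*d,d],-1); return P@T[:3,:3].T+T[:3,3]
def plane(n,u,v,z):
    f,cx,cy,T=cam(n); dr=T[:3,:3]@np.array([(u-cx)/f,(v-cy)/f,1.]); o=T[:3,3]; return o+dr*(z-o[2])/dr[2]
def st():
    s=r.get_state()
    for k in ('clock','joint_positions','tcp_pos','orientation','wrist_force','moment','grip_width'): print(k,np.round(s[k],4))
    return s
E
python3 - <<'E'
from h import *
st()
for n in('top','side'):
    p,d=snap(n,n+'0'); print(n,vision.camera_model(n),(d>0).mean())
E
```

```text
pics
clock 0.0
joint_positions [1.0013 0.1047 0.0965 1.5638 0.     1.3531]
tcp_pos [0.2065 0.563  0.196 ]
orientation [-1.3558 -0.9454  0.9474]
wrist_force [-0.738  -0.4184  0.2761]
moment [ 0.0124  0.0065 -0.015 ]
grip_width 0.0851
top {'fov_y': 52.873086336026546, 'cx': 256.2523650378845, 'cy': 194.7049547510886, 'cam_to_world': array([[-2.17355691e-02, -9.90709041e-01,  1.34250371e-01,
         3.38428699e-01],
       [-9.99763119e-01,  2.13872269e-02, -4.03649765e-03,
         2.92951967e-02],
       [ 1.12775157e-03, -1.34306305e-01, -9.90939223e-01,
         1.14631921e+00],
       [ 0.00000000e+00,  0.00000000e+00,  0.00000000e+00,
         1.00000000e+00]])} 0.99609375
side {'fov_y': 47.568468283602776, 'cx': 263.3656805022466, 'cy': 190.15913292366497, 'cam_to_world': array([[ 0.99739677, -0.05518859,  0.0464102 ,  0.42973067],
       [-0.06931031, -0.55616774,  0.82817481, -1.02575422],
       [-0.01989394, -0.82923559, -0.55854505,  0.77755317],
       [ 0.        ,  0.        ,  0.        ,  1.        ]])} 0.9958597819010416
```

View pics/top0.png

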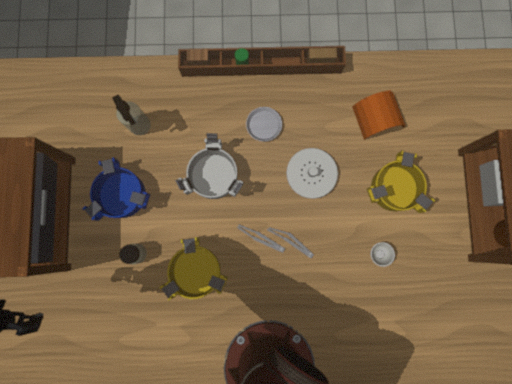

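View pics/side0.png

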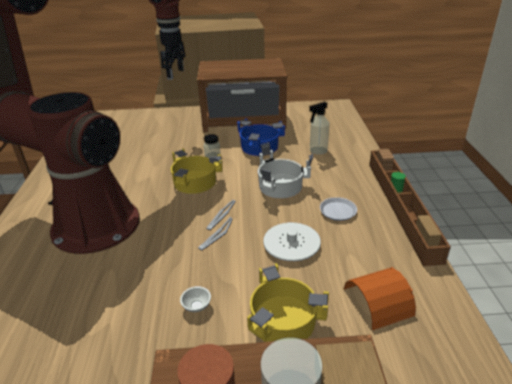

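Candidates in the top view: white tub (212,173), blue tub (118,193), yellow tubs (195,270) and (400,187). The white one at (212,173) fits. For the lid, the white disc with a knob at (312,173) fits; the tray at (264,124) has no knob. I'll confirm both in an enlarged crop and measure them.

Run:
```python
from h import *
p=np.load('top0.npz')['p'];d=np.load('top0.npz')['d']
c=p[120:216,170:345]; cv2.imwrite('pics/crop0.png',cv2.resize(c[:,:,::-1],None,fx=4.5,fy=4.5,interpolation=cv2.INTER_CUBIC))
P=pts('top',d)
def show(name,u0,u1,v0,v1,zlo,zhi):
    Q=P[v0:v1,u0:u1]; m=(Q[...,2]>zlo)&(Q[...,2]<zhi); n,l,s,cc=cv2.connectedComponentsWithStats(m.astype(np.uint8))
    for i in range(1,n):
        if s[i,4]<8: continue
        q=Q[l==i]; c,R=cv2.minEnclosingCircle(q[:,:2].astype(np.float32)); print(name,(zlo,zhi),s[i,4],'mean',q.mean(0).round(4),'circ',np.round(c,4),round(R,4),'zmax',q[:,2].max().round(4))
show('lidflange',280,345,145,203,.014,.030)
show('knob',280,345,145,203,.04,.06)
show('tubrim',178,243,130,203,.050,.075)
show('clips',178,243,130,203,.088,.13)
show('tubfloor',178,243,130,203,.001,.012)
p2=np.load('side0.npz')['p']
cv2.imwrite('pics/crop1.png',cv2.resize(p2[140:280,230:370][:,:,::-1],None,fx=4,fy=4,interpolation=cv2.INTER_CUBIC))
```

```text
lidflange (0.014, 0.03) 1922 mean [ 0.5536 -0.1415  0.0197] circ [ 0.5553 -0.142 ] 0.0764 zmax 0.0296
knob (0.04, 0.06) 73 mean [ 0.5537 -0.1413  0.0477] circ [ 0.554  -0.1423] 0.0139 zmax 0.0526
tubrim (0.05, 0.075) 564 mean [0.5595 0.1551 0.0585] circ [0.5535 0.1515] 0.0954 zmax 0.0738
clips (0.088, 0.13) 70 mean [0.6478 0.1442 0.1034] circ [0.649  0.1453] 0.0153 zmax 0.1154
clips (0.088, 0.13) 45 mean [0.5114 0.2319 0.1065] circ [0.5138 0.233 ] 0.0148 zmax 0.1156
clips (0.088, 0.13) 43 mean [0.5023 0.075  0.1086] circ [0.5033 0.0754] 0.0149 zmax 0.1159
tubfloor (0.001, 0.012) 23 mean [0.6817 0.2536 0.0026] circ [0.6806 0.2547] 0.0173 zmax 0.0067
tubfloor (0.001, 0.012) 32 mean [0.6862 0.2284 0.0023] circ [0.6883 0.2266] 0.0193 zmax 0.0053
tubfloor (0.001, 0.012) 21 mean [0.6892 0.1846 0.0022] circ [0.6904 0.1832] 0.0187 zmax 0.0043
tubfloor (0.001, 0.012) 16 mean [0.6722 0.1218 0.0023] circ [0.6701 0.1221] 0.0129 zmax 0.0043
tubfloor (0.001, 0.012) 13 mean [0.6759 0.0975 0.0021] circ [0.6746 0.0971] 0.0082 zmax 0.0032
tubfloor (0.001, 0.012) 11 mean [0.674  0.2054 0.0019] circ [0.
[... 1130 characters left out ...]
rc [0.5628 0.2433] 0.0098 zmax 0.0039
tubfloor (0.001, 0.012) 21 mean [0.4932 0.2401 0.0024] circ [0.4941 0.2404] 0.0184 zmax 0.0053
tubfloor (0.001, 0.012) 16 mean [0.4909 0.1161 0.0042] circ [0.4906 0.1174] 0.0127 zmax 0.0104
tubfloor (0.001, 0.012) 9 mean [0.4884 0.0972 0.0022] circ [0.4896 0.0957] 0.0088 zmax 0.0047
tubfloor (0.001, 0.012) 10 mean [0.4843 0.0758 0.0021] circ [0.4832 0.0764] 0.0111 zmax 0.004
tubfloor (0.001, 0.012) 10 mean [0.4785 0.2116 0.0023] circ [0.4799 0.2136] 0.0101 zmax 0.0047
tubfloor (0.001, 0.012) 13 mean [0.4787 0.1402 0.0029] circ [0.4776 0.1407] 0.0083 zmax 0.0107
tubfloor (0.001, 0.012) 11 mean [0.4771 0.1204 0.0025] circ [0.4748 0.1196] 0.0077 zmax 0.0046
```

View pics/crop0.png

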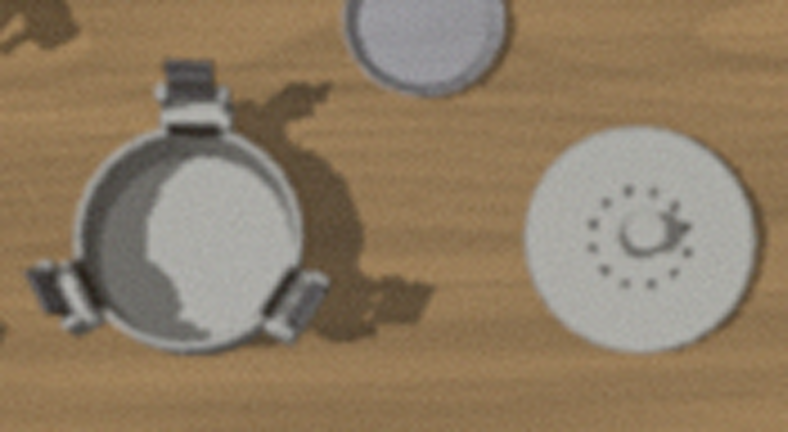

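View pics/crop1.png

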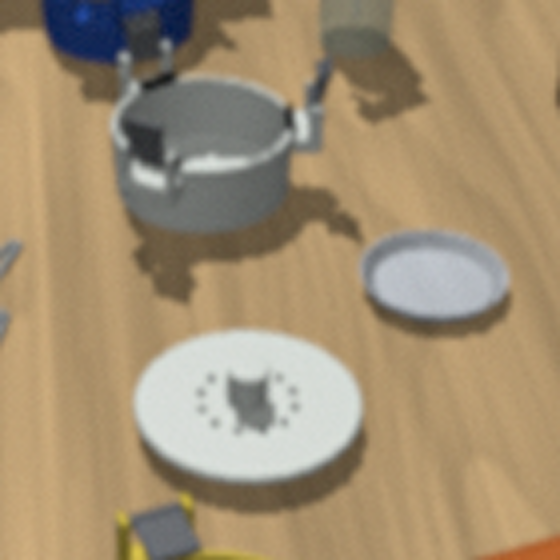

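The crop confirms it: white tub at left with three open grey clips and empty, white lid at right with knob (315,171). Next, a refined fit of the tub centre and the clips from both views.

Run:
```python
from h import *
from scipy.optimize import least_squares
for n in('top','side'):
    d=np.load(n+'0.npz')['d'];P=pts(n,d).reshape(-1,3)
    r0=np.hypot(P[:,0]-.555,P[:,1]-.152)
    m=(r0<.078)&(abs(P[:,2]-.06)<.004)&(r0>.062)
    q=P[m]
    f=least_squares(lambda x:np.hypot(q[:,0]-x[0],q[:,1]-x[1])-x[2],[.555,.152,.07],loss='soft_l1',f_scale=.002)
    print(n,'tub',m.sum(),f.x.round(4),np.median(q[:,2]).round(4))
    r1=np.hypot(P[:,0]-.554,P[:,1]+.142); q=P[(r1<.08)&(abs(P[:,2]-.019)<.004)]
    h=cv2.convexHull(q[:,:2].astype(np.float32))[:,0]
    f=least_squares(lambda x:np.hypot(h[:,0]-x[0],h[:,1]-x[1])-x[2],[.555,-.14,.076],loss='soft_l1',f_scale=.002); print(' lid',f.x.round(4),np.median(q[:,2]).round(4))
    q=P[(r1<.03)&(abs(P[:,2]-.047)<.004)]; print(' knobtop',len(q),q.mean(0).round(4), 'minmax',q.min(0).round(4),q.max(0).round(4))
    c=np.array([.554,.1515]); q=P[(np.hypot(P[:,0]-c[0],P[:,1]-c[1])<.14)&(P[:,2]>.086)&(P[:,2]<.13)]
    a=np.degrees(np.arctan2(q[:,1]-c[1],q[:,0]-c[0]))
    for A in(-4,116,-124):
        k=abs((a-A+180)%360-180)<25; 
        if k.sum():
            rr=np.hypot(*(q[k,:2]-c).T); print(' clip',A,k.sum(),a[k].mean().round(1),'z',q[k,2].max().round(4),'r',rr.min().round(4),rr.max().round(4), 'slope',np.polyfit(q[k,2],rr,1).round(3))
```

```text
top tub 268 [0.5541 0.1512 0.0701] 0.0596
 lid [ 0.5547 -0.1419  0.0753] 0.0196
 knobtop 65 [ 0.5543 -0.1416  0.0477] minmax [ 0.5408 -0.1534  0.0436] [ 0.5678 -0.1294  0.0508]
 clip -4 72 -4.3 z 0.1154 r 0.0846 0.1013 slope [0.363 0.057]
 clip 116 57 116.7 z 0.1156 r 0.086 0.098 slope [0.332 0.057]
 clip -124 43 -124.1 z 0.1159 r 0.0873 0.0987 slope [0.522 0.036]
side tub 124 [0.5511 0.1486 0.0699] 0.058
 lid [ 0.5511 -0.1443  0.0758] 0.0178
 knobtop 56 [ 0.5505 -0.1449  0.0457] minmax [ 0.5377 -0.1568  0.0431] [ 0.5628 -0.1297  0.0495]
 clip -4 38 -8.0 z 0.1098 r 0.0861 0.0985 slope [0.287 0.062]
 clip 116 65 119.3 z 0.1113 r 0.0833 0.1008 slope [0.125 0.078]
 clip -124 64 -124.1 z 0.1109 r 0.0945 0.1021 slope [0.133 0.085]
```

```bash
cat >> h.py <<'E'
from scipy.spatial.transform import Rotation as Ro
def rel(target,yawdeg=None,tilt=None,jaw=None):
    """shift in tool cm, and turn in tool deg, to target pos, with tool down and jaw x axis at yawdeg in world"""
    s=r.get_state(); R=Ro.from_rotvec(s['orientation']); p=np.array(s['tcp_pos'])
    sh=R.inv().apply(np.array(target)-p)*100
    out=[sh]
    if yawdeg is not None:
        a=np.radians(yawdeg); x=np.array([np.cos(a),np.sin(a),0]); y=np.array([0,0,-1.]); 
        M=np.stack([x,y,np.cross(x,y)],1)
        out.append(np.degrees((R.inv()*Ro.from_matrix(M)).as_rotvec()))
    return [o.round(3).tolist() for o in out]
E
python3 - <<'E'
from h import *
s=r.get_state();R=Ro.from_rotvec(s['orientation']).as_matrix();print(R.round(4)); print('jaw yaw',np.degrees(np.arctan2(R[1,0],R[0,0])))
print(rel([.5525,-.1432,.12]))
for y in range(-180,180,30): print(y,rel([.5525,-.1432,.12],y)[1])
E
```

```text
[[ 3.446e-01 -6.000e-04 -9.388e-01]
 [ 9.388e-01 -1.100e-03  3.446e-01]
 [-1.200e-03 -1.000e+00  2.000e-04]]
jaw yaw 69.84307359536294
[[-54.36, 7.661, -56.809]]
-180 [-0.076, -110.157, -0.034]
-150 [-0.091, -140.157, -0.014]
-120 [-0.105, -170.157, 0.011]
-90 [0.094, 159.843, -0.036]
-60 [0.072, 129.843, -0.052]
-30 [0.051, 99.843, -0.063]
0 [0.031, 69.843, -0.069]
30 [0.011, 39.843, -0.072]
60 [-0.007, 9.843, -0.071]
90 [-0.026, -20.157, -0.067]
120 [-0.043, -50.157, -0.059]
150 [-0.06, -80.157, -0.048]
```

```bash
python3 -m pendant '[-54.36,0,-56.8,0,0,0,6,-54.36,0,-56.8,0,0,0,6,-54.36,0,-56.8,0,0,0,6,-54.36,0,-56.8,0,0,0,6,-54.36,0,-56.8,0,0,0,6,-54.36,0,-56.8,0,0,0,6,-54.36,0,-56.8,0,0,0,6,-54.36,0,-56.8,0,0,0,6]' 30; python3 -c "
from h import *
print(rel([.5525,-.1432,.10],70))"
```

```text
clock: 0.9
tcp_pos: [0.3831, 0.2022, 0.1967]
orientation: [-1.355, -0.947, 0.946]
wrist_force: [1.0, -0.5, 0.4]
grip_width: 0.0601
[[-26.597, 9.666, -27.798], [0.014, -0.142, 0.014]]
```

```bash
python3 -m pendant '[-26.6,0,-27.8,0,0,0,6,-26.6,2,-27.8,0,0,0,6,-26.6,4,-27.8,0,0,0,6,-26.6,6,-27.8,0,0,0,6,-26.6,8,-27.8,0,0,0,6,-26.6,9,-27.8,0,0,0,6,-26.6,9.6,-27.8,0,0,0,6,-26.6,9.6,-27.8,0,0,0,6]' 30; python3 -m pendant '[0,0,0,0,0,0,6,0,0,0,0,0,0,6,0,0,0,0,0,0,6,0,0,0,0,0,0,6]'; python3 -c "
from h import *
snap('top','top1');snap('side','side1')
print(rel([.5525,-.1432,.10],70))"
```

```text
clock: 1.7
tcp_pos: [0.5518, -0.1421, 0.1003]
orientation: [-1.355, -0.946, 0.946]
wrist_force: [0.7, 0.1, 0.5]
grip_width: 0.0603
clock: 2.1
tcp_pos: [0.5518, -0.1392, 0.1027]
orientation: [-1.356, -0.948, 0.947]
wrist_force: [0.4, -0.2, -0.6]
grip_width: 0.06
[[-0.334, 0.254, -0.199], [0.096, -0.078, -0.006]]
```

View pics/side1.png

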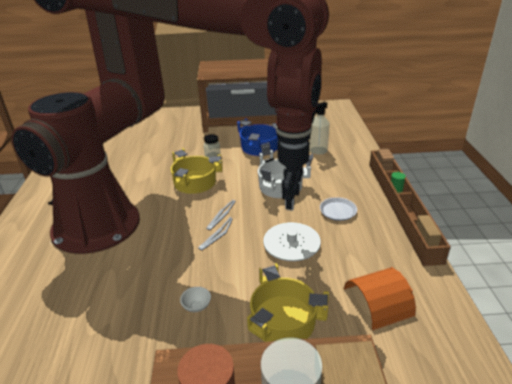

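View pics/top1.png

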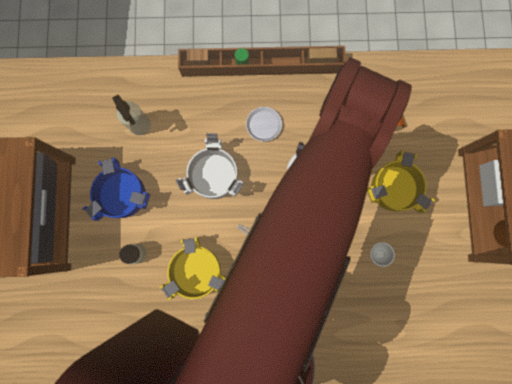

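```bash
cat >> h.py <<'E'
def proj(n,X):
    f,cx,cy,T=cam(n); q=T[:3,:3].T@(np.array(X)-T[:3,3]); return (f*q[0]/q[2]+cx).round(1),(f*q[1]/q[2]+cy).round(1),q[2].round(3)
E
python3 - <<'E'
from h import *
z=np.load('side1.npz');P=pts('side',z['d'])
print(proj('side',[.5518,-.1392,.1027]),proj('side',[.5518,-.1392,.0]),proj('top',[.5518,-.1392,.1]))
Q=P[150:230,265:320].reshape(-1,3); m=(Q[:,2]>.095)&(Q[:,2]<.17)&(Q[:,1]<.0)
for lo in np.arange(.095,.17,.01):
    q=Q[m&(Q[:,2]>=lo)&(Q[:,2]<lo+.01)]
    if len(q): print(round(lo,3),len(q),q.min(0).round(3),q.max(0).round(3))
cv2.imwrite('pics/c2.png',cv2.resize(z['p'][120:280,220:380][:,:,::-1],None,fx=3.7,fy=3.7,interpolation=cv2.INTER_CUBIC))
E
```

```text
(np.float64(292.1), np.float64(213.5), np.float64(1.117)) (np.float64(291.5), np.float64(243.9), np.float64(1.174)) (np.float64(315.2), np.float64(167.7), np.float64(1.066))
0.135 15 [ 0.529 -0.176  0.14 ] [ 0.572 -0.113  0.145]
0.145 42 [ 0.529 -0.184  0.145] [ 0.572 -0.109  0.155]
0.155 42 [ 0.529 -0.186  0.155] [ 0.571 -0.112  0.165]
0.165 22 [ 0.529 -0.186  0.165] [ 0.571 -0.113  0.17 ]
```

View pics/c2.png

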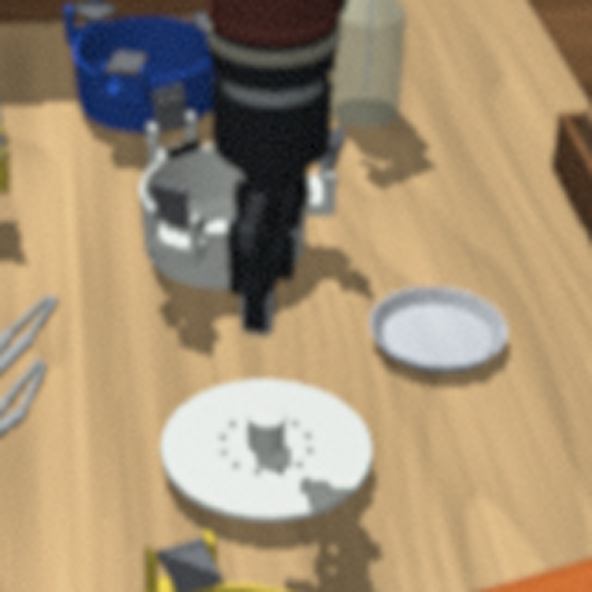

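The finger tips hang over the knob: tip at about (289,209) in the side view, knob at (292,240). Now I descend onto the knob and close.

```bash
python3 -m pendant '[-0.33,2.5,-0.2,0,0,0,6,-0.33,4.5,-0.2,0,0,0,6,-0.33,6,-0.2,0,0,0,6,-0.33,7,-0.2,0,0,0,6,-0.33,7.5,-0.2,0,0,0,6,-0.33,7.5,-0.2,0,0,0,6,-0.33,7.5,-0.2,0,0,0,6]'; python3 -m pendant '[0,0,0,0,0,0,2,0,0,0,0,0,0,2,0,0,0,0,0,0,2,0,0,0,0,0,0,2,0,0,0,0,0,0,2]' 40
```

```text
clock: 2.9
tcp_pos: [0.5527, -0.1441, 0.0272]
orientation: [-1.356, -0.947, 0.946]
wrist_force: [-0.3, 1.2, -1.0]
grip_width: 0.06
clock: 3.4
tcp_pos: [0.5522, -0.1439, 0.0265]
orientation: [-1.355, -0.946, 0.946]
wrist_force: [-0.6, 0.2, -0.1]
grip_width: 0.0201
```

The fingers closed to 20 mm, though the knob is 28 mm across, so I'll look.

Run:
```python
from h import *
p,d=snap('side','side2'); st()
cv2.imwrite('pics/c3.png',cv2.resize(p[170:290,220:380][:,:,::-1],None,fx=4.5,fy=4.5,interpolation=cv2.INTER_CUBIC))
```

```text
clock 3.45
joint_positions [-4.8420e-01  5.6000e-02 -2.6390e-01  1.2509e+00  1.0000e-04 -1.3230e-01]
tcp_pos [ 0.5522 -0.144   0.0265]
orientation [-1.3554 -0.9463  0.9462]
wrist_force [-0.8926 -0.5079  0.6579]
moment [-0.0102  0.0082 -0.0016]
grip_width 0.0198
```

View pics/c3.png

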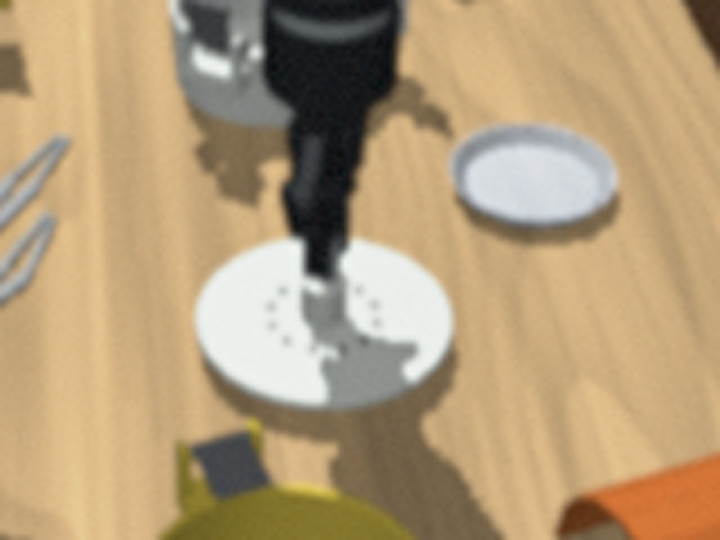

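Run:
```python
from h import *
z=np.load('side2.npz');P=pts('side',z['d'])
print(proj('side',[.5522,-.144,.0265]),proj('side',[.5522,-.144,.048]))
p=z['p']
for v in range(214,250,2):
    print(v,[(tuple(P[v,u].round(3)),int(p[v,u].mean())) for u in (288,291,294)])
```

```text
(np.float64(292.0), np.float64(237.5), np.float64(1.155)) (np.float64(292.2), np.float64(231.2), np.float64(1.143))
214 [((np.float64(0.532), np.float64(-0.209), np.float64(0.155)), 48), ((np.float64(0.54), np.float64(-0.208), np.float64(0.153)), 24), ((np.float64(0.552), np.float64(-0.172), np.float64(0.126)), 26)]
216 [((np.float64(0.533), np.float64(-0.209), np.float64(0.149)), 39), ((np.float64(0.54), np.float64(-0.208), np.float64(0.148)), 21), ((np.float64(0.552), np.float64(-0.169), np.float64(0.118)), 22)]
218 [((np.float64(0.534), np.float64(-0.195), np.float64(0.132)), 30), ((np.float64(0.541), np.float64(-0.203), np.float64(0.138)), 23), ((np.float64(0.553), np.float64(-0.169), np.float64(0.111)), 16)]
220 [((np.float64(0.534), np.float64(-0.196), np.float64(0.127)), 26), ((np.float64(0.541), np.float64(-0.199), np.float64(0.129)), 18), ((np.float64(0.551), np.float64(-0.182), np.float64(0.115)), 23)]
222 [((np.float64(0.536), np.float64(-0.183), np.float64(0.11)), 35), ((np.float64(0.543), np.float64(-0.187), np.float64(0.113)), 21), ((np.float64(0.551), np.float64(-0.185
[... 1983 characters left out ...]
at64(0.021)), 130), ((np.float64(0.556), np.float64(-0.155), np.float64(0.02)), 130)]
244 [((np.float64(0.54), np.float64(-0.16), np.float64(0.019)), 227), ((np.float64(0.548), np.float64(-0.16), np.float64(0.018)), 140), ((np.float64(0.556), np.float64(-0.159), np.float64(0.017)), 142)]
246 [((np.float64(0.539), np.float64(-0.168), np.float64(0.019)), 224), ((np.float64(0.547), np.float64(-0.166), np.float64(0.017)), 180), ((np.float64(0.555), np.float64(-0.167), np.float64(0.017)), 147)]
248 [((np.float64(0.538), np.float64(-0.175), np.float64(0.018)), 225), ((np.float64(0.546), np.float64(-0.174), np.float64(0.017)), 226), ((np.float64(0.554), np.float64(-0.175), np.float64(0.017)), 197)]
```

The depth image settles it. The shut tips are at z≈0.058, just above the knob top (0.048), while the TCP reads 0.0265. So the real tips sit about 31 mm behind the reported TCP. I'll open, go about 3 cm lower feeling for contact, then close.

```bash
python3 -m pendant '[0,0,0,0,0,0,5.5,0,0,0,0,0,0,5.5,0,0.5,0,0,0,0,5.5,0,1.2,0,0,0,0,5.5,0,1.8,0,0,0,0,5.5,0,1.8,0,0,0,0,5.5]' 40;  python3 -m pendant '[0,0.4,0,0,0,0,5.5,0,0.8,0,0,0,0,5.5,0,1.0,0,0,0,0,5.5,0,1.0,0,0,0,0,5.5]' 40
python3 - <<'E'
from h import *
p,d=snap('side','side3'); st();P=pts('side',d)
cv2.imwrite('pics/c4.png',cv2.resize(p[170:290,220:380][:,:,::-1],None,fx=4.5,fy=4.5,interpolation=cv2.INTER_CUBIC))
for v in range(230,256,2):
    print(v,[(P[v,u].round(3).tolist(),int(p[v,u].mean())) for u in (285,288,291,294)])
E
```

```text
clock: 4.05
tcp_pos: [0.5513, -0.1435, 0.0069]
orientation: [-1.353, -0.945, 0.947]
wrist_force: [-0.6, -0.2, -1.3]
grip_width: 0.0549
clock: 4.45
tcp_pos: [0.552, -0.1438, -0.0019]
orientation: [-1.355, -0.946, 0.946]
wrist_force: [0.5, -0.2, -0.5]
grip_width: 0.055
clock 4.5
joint_positions [-4.8420e-01  7.8100e-02 -2.9350e-01  1.1993e+00  1.0000e-04 -1.3240e-01]
tcp_pos [ 0.5521 -0.1439 -0.0016]
orientation [-1.3552 -0.9463  0.9462]
wrist_force [-0.3626  0.2587  0.4911]
moment [ 0.0368 -0.0503  0.0083]
grip_width 0.0547
230 [([0.529, -0.18, 0.083], 23), ([0.534, -0.204, 0.102], 27), ([0.54, -0.208, 0.105], 22), ([0.552, -0.18, 0.082], 93)]
232 [([0.527, -0.199, 0.092], 24), ([0.534, -0.198, 0.091], 34), ([0.541, -0.207, 0.098], 18), ([0.551, -0.183, 0.078], 108)]
234 [([0.527, -0.201, 0.088], 72), ([0.534, -0.203, 0.089], 27), ([0.541, -0.206, 0.091], 36), ([0.556, -0.151, 0.044], 113)]
236 [([0.53, -0.177, 0.061], 155), ([0.537, -0.181, 0.064], 19), ([0.541, -0.204, 0.083], 56), ([0.555, -0.158, 0.043], 103)]
238 [([0.53, -0.175, 0.053], 162), ([0.536, -0.184, 0.06], 18), ([0.544
[... 370 characters left out ...]
 ([0.545, -0.178, 0.034], 125), ([0.556, -0.161, 0.018], 143)]
246 [([0.531, -0.164, 0.016], 235), ([0.539, -0.166, 0.017], 226), ([0.547, -0.169, 0.019], 184), ([0.554, -0.17, 0.019], 148)]
248 [([0.53, -0.173, 0.017], 240), ([0.538, -0.173, 0.017], 225), ([0.546, -0.176, 0.019], 233), ([0.554, -0.172, 0.014], 215)]
250 [([0.53, -0.18, 0.017], 239), ([0.537, -0.182, 0.017], 170), ([0.545, -0.184, 0.019], 188), ([0.552, -0.185, 0.019], 202)]
252 [([0.529, -0.187, 0.016], 239), ([0.537, -0.187, 0.015], 145), ([0.544, -0.191, 0.018], 143), ([0.552, -0.191, 0.018], 145)]
254 [([0.528, -0.198, 0.019], 239), ([0.536, -0.196, 0.016], 180), ([0.543, -0.2, 0.019], 143), ([0.55, -0.203, 0.022], 145)]
```

View pics/c4.png

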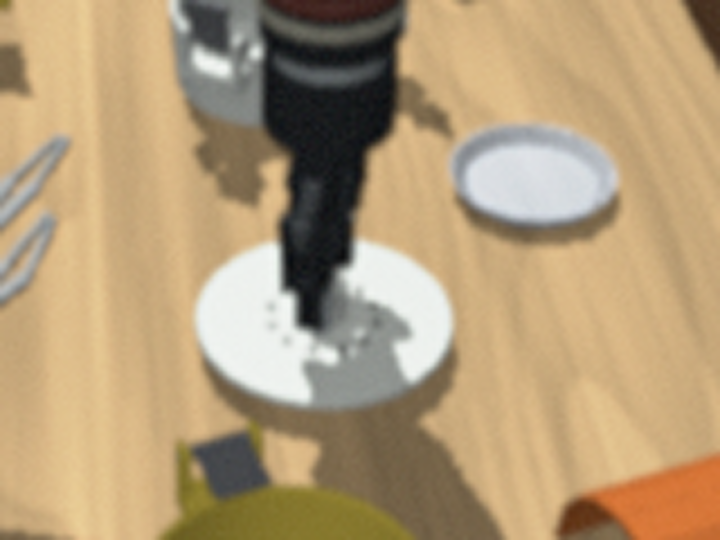

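```bash
python3 -m pendant '[0,0.4,0,0,0,0,5.5,0,0.7,0,0,0,0,5.5,0,0.7,0,0,0,0,2,0,0.7,0,0,0,0,2,0,0.7,0,0,0,0,2,0,0.7,0,0,0,0,2,0,0.7,0,0,0,0,2,0,0.7,0,0,0,0,2]' 50
```

```text
clock: 5.3
tcp_pos: [0.5523, -0.144, -0.0085]
orientation: [-1.356, -0.946, 0.946]
wrist_force: [-0.4, 0.1, 1.1]
grip_width: 0.0264
```

```bash
python3 -m pendant '[0,0,0,0,0,0,2,0,-0.5,0,0,0,0,2,0,-1.5,0,0,0,0,2,0,-3,0,0,0,0,2,0,-3,0,0,0,0,2,0,-3,0,0,0,0,2]' 50
python3 - <<'E'
from h import *
p,d=snap('side','side4'); st();P=pts('side',d)
cv2.imwrite('pics/c5.png',cv2.resize(p[150:290,210:390][:,:,::-1],None,fx=4.2,fy=4.2,interpolation=cv2.INTER_CUBIC))
E
```

```text
clock: 5.9
tcp_pos: [0.5529, -0.1442, 0.0224]
orientation: [-1.357, -0.947, 0.946]
wrist_force: [-0.3, -0.6, -1.2]
grip_width: 0.0262
clock 5.95
joint_positions [-4.8420e-01  5.9300e-02 -2.6940e-01  1.2415e+00  1.0000e-04 -1.3230e-01]
tcp_pos [ 0.5524 -0.144   0.0216]
orientation [-1.3558 -0.9466  0.946 ]
wrist_force [-0.3918 -0.4995 -2.144 ]
moment [ 0.0034 -0.0464  0.005 ]
grip_width 0.0265
```

View pics/c5.png

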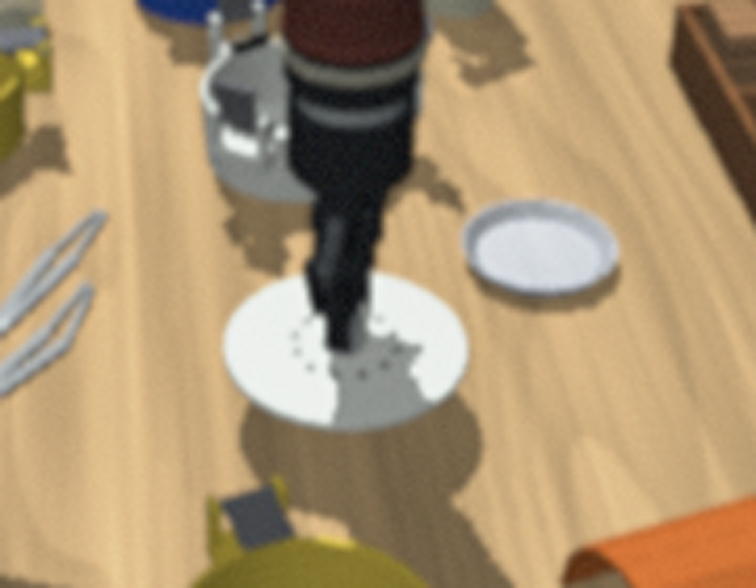

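Lid is held (lifted clear in the side view, grip width 26 mm). Now I lift it and carry it over the tub.

```bash
python3 -m pendant '[0,-2,0,0,0,0,2,0,-5,0,0,0,0,2,0,-8,0,0,0,0,2,0,-11.4,0,0,0,0,2,3,-11.4,1.1,0,0,0,2,6,-11.4,2.2,0,0,0,2,9,-11.4,3.3,0,0,0,2,12,-11.4,4.4,0,0,0,2]'; python3 -m pendant '[4,0,1.45,0,0,0,2,8,0,2.9,0,0,0,2,12,0,4.4,0,0,0,2,14.5,0,5.33,0,0,0,2,15.5,0,5.7,0,0,0,2,15.5,0,5.7,0,0,0,2,15.5,0,5.7,0,0,0,2,15.5,0,5.7,0,0,0,2]';python3 - <<'E'
from h import *
for n in('top','side'): snap(n,n+'5')
st(); print(rel([.5523,.1493,.135],70))
E
```

```text
clock: 6.75
tcp_pos: [0.5518, -0.0149, 0.1349]
orientation: [-1.355, -0.946, 0.946]
wrist_force: [0.4, 0.7, -2.1]
grip_width: 0.0259
clock: 7.55
tcp_pos: [0.5523, 0.1477, 0.1353]
orientation: [-1.356, -0.945, 0.945]
wrist_force: [0.3, -1.0, -2.2]
grip_width: 0.0262
clock 7.65
joint_positions [ 3.3000e-02  1.4600e-02 -1.0670e-01  1.4495e+00 -1.0000e-04  3.8630e-01]
tcp_pos [0.5523 0.1479 0.1354]
orientation [-1.3559 -0.945   0.9451]
wrist_force [-0.9437 -0.4942 -1.6537]
moment [ 0.0067 -0.0168 -0.0137]
grip_width 0.0264
[[0.135, 0.04, 0.049], [0.0, -0.247, -0.003]]
```

View pics/side5.png

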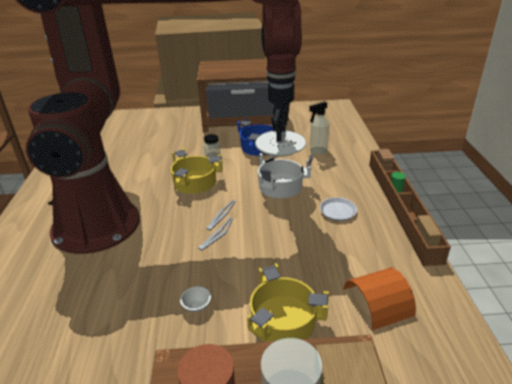

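View pics/top5.png

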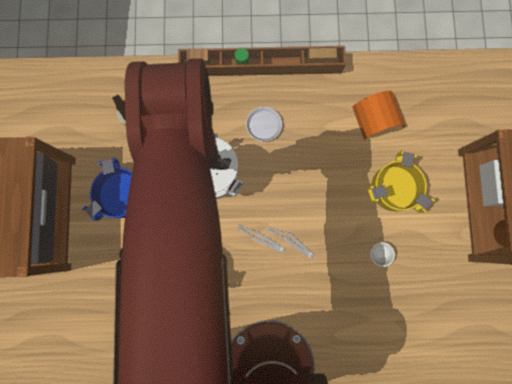

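Run:
```python
from h import *
from scipy.optimize import least_squares
d=np.load('side5.npz')['d'];p=np.load('side5.npz')['p'];P=pts('side',d).reshape(-1,3);w=p.reshape(-1,3).min(1)>110
r1=np.hypot(P[:,0]-.552,P[:,1]-.149)
q=P[(r1<.085)&(abs(P[:,2]-.162)<.010)&w]
print(len(q),np.median(q[:,2]),q.min(0).round(4),q.max(0).round(4))
A=np.c_[q[:,:2],np.ones(len(q))]; k=abs(q[:,2]-np.median(q[:,2]))<.006; print('tilt',np.linalg.lstsq(A[k],q[k,2],rcond=None)[0].round(4))
q=q[k]
h=cv2.convexHull(q[:,:2].astype(np.float32))[:,0]
f=least_squares(lambda x:np.hypot(h[:,0]-x[0],h[:,1]-x[1])-.0758,[.552,.149],loss='soft_l1',f_scale=.002); print('lid',f.x.round(4),f.cost)
```

```text
848 0.1610435840635549 [0.4755 0.0684 0.1549] [0.625  0.2187 0.1701]
tilt [0.0016 0.0012 0.1599]
lid [0.5501 0.1442] 1.0675965169408904e-05
```

Run:
```python
from h import *
from scipy.optimize import least_squares
def lid(n,f,c,zf):
    z=np.load(f+'.npz');d,p=z['d'],z['p'];P=pts(n,d).reshape(-1,3);w=p.reshape(-1,3).min(1)>100
    q=P[(np.hypot(P[:,0]-c[0],P[:,1]-c[1])<.09)&(abs(P[:,2]-zf)<.008)&w]
    h=cv2.convexHull(q[:,:2].astype(np.float32))[:,0]
    if n=='top': h=h[(h[:,1]<c[1]-.0)&(np.hypot(h[:,0]-c[0],h[:,1]-c[1])>.07)]
    ft=least_squares(lambda x:np.hypot(h[:,0]-x[0],h[:,1]-x[1])-.0757,c,loss='soft_l1',f_scale=.002); print(n,f,len(q),len(h),ft.x.round(4),ft.cost, np.median(q[:,2]))
lid('side','side4',[.552,-.144],.049)
lid('side','side5',[.552,.147],.163)
lid('top','top5',[.552,.147],.163)
# side rim extreme columns of tub
z=np.load('side0.npz');P=pts('side',z['d']).reshape(-1,3)
q=P[(np.hypot(P[:,0]-.552,P[:,1]-.15)<.08)&(abs(P[:,2]-.058)<.004)]
print(q[:,1].min(),q[:,1].max(),q[:,0].min(),q[:,0].max())
```

```text
side side4 1474 35 [ 0.5511 -0.1469] 1.0991410333442258e-05 0.04852814652403348
side side5 865 27 [0.5501 0.1441] 1.208707002109786e-05 0.1610173973293486
top top5 776 26 [0.554  0.1478] 4.908466674463688e-06 0.16333276987426326
0.07654929221033724 0.2263610349750389 0.4792990089492827 0.6262126042399002
```

Both cameras put the lid 3.4 to 4.4 mm short of the tub in +y, so I shift +3.5 mm and descend to just above the rim.

```bash
python3 -m pendant '[0.33,0,0.12,0,0.25,0,2,0.33,2,0.12,0,0.25,0,2,0.33,4,0.12,0,0.25,0,2,0.33,6,0.12,0,0.25,0,2,0.33,7,0.12,0,0.25,0,2,0.33,7.5,0.12,0,0.25,0,2,0.33,7.5,0.12,0,0.25,0,2]' ;python3 - <<'E'
from h import *
from scipy.optimize import least_squares
for n in('top','side'):
    p,d=snap(n,n+'6'); 
    cv2.imwrite(f'pics/c6{n}.png',cv2.resize((p[120:220,160:280] if n=='top' else p[120:220,220:340])[:,:,::-1],None,fx=6,fy=6,interpolation=cv2.INTER_CUBIC))
st()
E
```

```text
clock: 8.35
tcp_pos: [0.552, 0.1525, 0.0603]
orientation: [-1.357, -0.943, 0.943]
wrist_force: [-0.9, 0.4, -1.0]
grip_width: 0.0265
clock 8.45
joint_positions [ 4.1200e-02  4.1100e-02 -2.1450e-01  1.3139e+00  1.0000e-04  3.9750e-01]
tcp_pos [0.5527 0.1525 0.0614]
orientation [-1.3576 -0.9439  0.942 ]
wrist_force [-0.0286 -0.0846 -0.3145]
moment [-0.0411 -0.018   0.0042]
grip_width 0.0263
```

View pics/c6side.png

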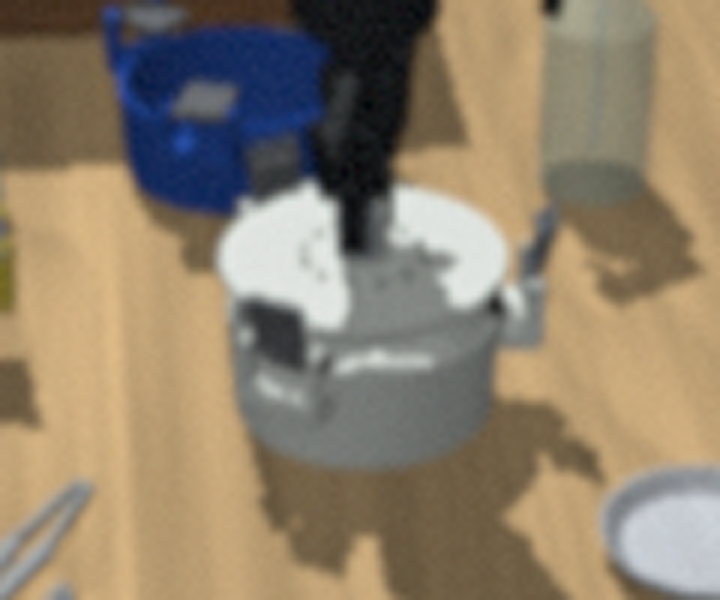

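View pics/c6top.png

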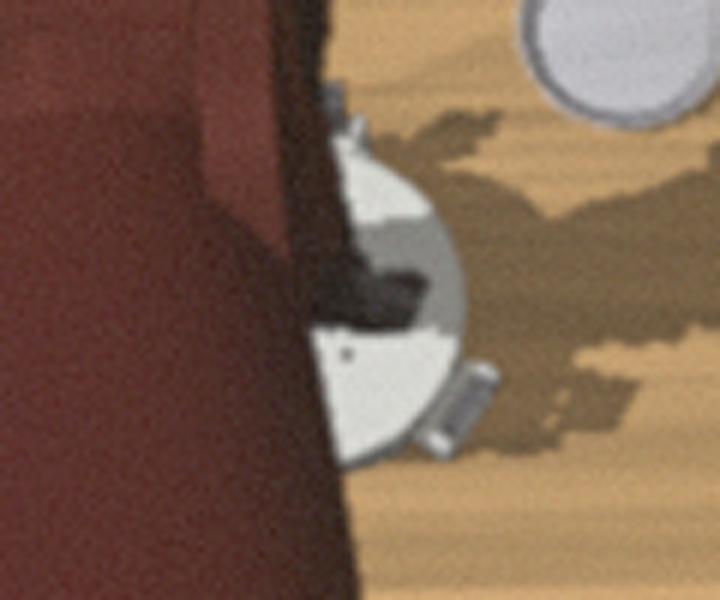

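Run:
```python
from h import *
from scipy.optimize import least_squares
def lid(n,f,c,zf):
    z=np.load(f+'.npz');d,p=z['d'],z['p'];P=pts(n,d).reshape(-1,3);w=p.reshape(-1,3).min(1)>90
    q=P[(np.hypot(P[:,0]-c[0],P[:,1]-c[1])<.079)&(abs(P[:,2]-zf)<.005)&w]
    h=cv2.convexHull(q[:,:2].astype(np.float32))[:,0]
    h=h[(np.hypot(h[:,0]-c[0],h[:,1]-c[1])>.068)]
    if n=='top': h=h[h[:,1]<c[1]-.02]
    ft=least_squares(lambda x:np.hypot(h[:,0]-x[0],h[:,1]-x[1])-.0757,c,loss='soft_l1',f_scale=.002); print(n,f,len(q),len(h),ft.x.round(4),ft.cost, np.median(q[:,2]))
lid('side','side6',[.552,.15],.088)
lid('top','top6',[.553,.152],.0899)
```

```text
side side6 800 28 [0.5511 0.1492] 2.308945864270668e-05 0.08670446684883254
top top6 640 20 [0.5534 0.1525] 2.7595313687360266e-06 0.08861682940684978
```

Aligned within about 1 mm in both views. Lowering the last part by feel.

```bash
python3 -m pendant '[-0.1,0.4,0,0,0,0,2,-0.1,0.8,0,0,0,0,2,-0.1,1.2,0,0,0,0,2,-0.1,1.4,0,0,0,0,2,-0.1,1.4,0,0,0,0,2]'; python3 -m pendant '[0,0.1,0,0,0,0,2,0,0.2,0,0,0,0,2,0,0.2,0,0,0,0,2]';python3 -m pendant '[0,0.1,0,0,0,0,2,0,0.2,0,0,0,0,2,0,0.2,0,0,0,0,2]'
```

```text
clock: 8.95
tcp_pos: [0.5514, 0.1516, 0.0459]
orientation: [-1.356, -0.942, 0.943]
wrist_force: [-0.1, -0.8, -2.2]
grip_width: 0.0262
clock: 9.25
tcp_pos: [0.5518, 0.1516, 0.0444]
orientation: [-1.357, -0.943, 0.943]
wrist_force: [0.1, -0.9, -0.9]
grip_width: 0.0266
clock: 9.55
tcp_pos: [0.5522, 0.1516, 0.0433]
orientation: [-1.358, -0.944, 0.942]
wrist_force: [-2.8, 0.5, 5.3]
grip_width: 0.0262
```

Contact felt with the knob at about 0.086 m, as expected for a seated lid. Releasing.

```bash
python3 -m pendant '[0,-0.1,0,0,0,0,2.4,0,-0.1,0,0,0,0,3,0,-0.1,0,0,0,0,4,0,-0.1,0,0,0,0,5,0,-0.1,0,0,0,0,5,0,-0.1,0,0,0,0,5]'; python3 -m pendant '[0,-2,0,0,0,0,5,0,-5,0,0,0,0,5,0,-8,0,0,0,0,5,0,-10,0,0,0,0,5,0,-10,0,0,0,0,5,0,-10,0,0,0,0,5]'
python3 - <<'E'
from h import *
for n in('top','side'):
    p,d=snap(n,n+'7'); 
    cv2.imwrite(f'pics/c7{n}.png',cv2.resize((p[120:220,160:280] if n=='top' else p[120:220,220:340])[:,:,::-1],None,fx=6,fy=6,interpolation=cv2.INTER_CUBIC))
st()
E
```

```text
clock: 10.15
tcp_pos: [0.5518, 0.1516, 0.0434]
orientation: [-1.357, -0.943, 0.943]
wrist_force: [-0.8, 0.2, -0.1]
grip_width: 0.0499
clock: 10.75
tcp_pos: [0.552, 0.1516, 0.1434]
orientation: [-1.357, -0.943, 0.943]
wrist_force: [-0.1, 0.5, -0.2]
grip_width: 0.0499
clock 10.85
joint_positions [ 3.9600e-02  1.5900e-02 -9.3300e-02  1.4634e+00  1.0000e-04  3.9580e-01]
tcp_pos [0.5511 0.1516 0.1421]
orientation [-1.3559 -0.9416  0.944 ]
wrist_force [-0.6029 -0.3513 -0.3625]
moment [-0.0021  0.0169  0.0041]
grip_width 0.0499
```

View pics/c7side.png

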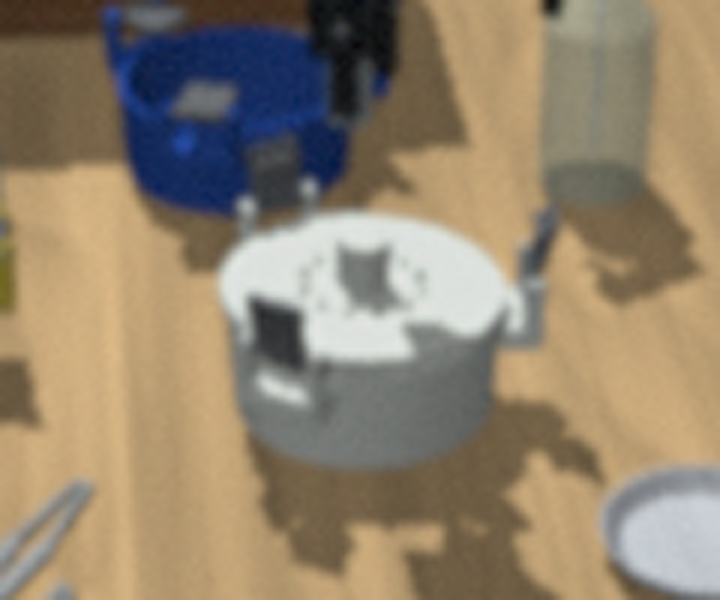

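Run:
```python
from h import *
from scipy.optimize import least_squares
z=np.load('side7.npz');d,p=z['d'],z['p'];P=pts('side',d).reshape(-1,3);w=p.reshape(-1,3).min(1)>120
q=P[(np.hypot(P[:,0]-.551,P[:,1]-.149)<.079)&(abs(P[:,2]-.069)<.01)&w]
k=np.hypot(q[:,0]-.551,q[:,1]-.149)>.03; q=q[k]
A=np.c_[q[:,0]-.551,q[:,1]-.149,np.ones(len(q))]; print('plane',np.linalg.lstsq(A,q[:,2],rcond=None)[0].round(4))
h=cv2.convexHull(q[:,:2].astype(np.float32))[:,0]
ft=least_squares(lambda x:np.hypot(h[:,0]-x[0],h[:,1]-x[1])-.0757,[.551,.149],loss='soft_l1',f_scale=.002); print(ft.x.round(4))
q=P[(np.hypot(P[:,0]-.551,P[:,1]-.149)<.02)&(P[:,2]>.09)&(P[:,2]<.11)];print('knobtop',q.mean(0).round(4),len(q),q[:,2].max())
```

```text
plane [-0.0329 -0.0053  0.0687]
[0.5504 0.1491]
knobtop [0.5504 0.146  0.0951] 46 0.09952023427591894
```

The lid is seated: knob top about 0.098, tilt about 0.03 rad, centre within 1 mm of the tub. Now the clips. I'm adding a helper that gives the shift and turn placing the shut fingers' inner corner at a radius and height by a clip.

```bash
cat >> h.py <<'E'
C=np.array([.553,.1511])
TIP=.031
def clip(phi,rc,zc,alpha=12,flip=False,show=True):
    """tool-frame cm/deg to bring inner bottom corner of shut fingers to radius rc, height zc (m) at clip angle phi; body leans inwards by alpha"""
    f=np.radians(phi);al=np.radians(alpha); o=np.array([np.cos(f),np.sin(f),0]); up=np.array([0,0,1.])
    a=-up*np.cos(al)+o*np.sin(al)          # tool y
    zin=-o*np.cos(al)-up*np.sin(al)         # in-plane, perpendicular to a, inward
    x=np.cross(a,zin); s=1
    if flip: M=np.stack([-x,a,-zin],1)
    else: M=np.stack([x,a,zin],1)
    corner=np.array([C[0],C[1],0])+o*rc+up*zc
    tcp=corner-zin*.011+a*TIP
    st=r.get_state(); R=Ro.from_rotvec(st['orientation'])
    sh=R.inv().apply(tcp-np.array(st['tcp_pos']))*100; w=np.degrees((R.inv()*Ro.from_matrix(M)).as_rotvec())
    if show: print('corner r',rc,'z',zc,'tcp',tcp.round(4),'shift',sh.round(2).tolist(),'turn',w.round(2).tolist(), 'det',np.linalg.det(M).round(2))
    return tcp
def where(phi,alpha=12):
    s=r.get_state(); f=np.radians(phi);al=np.radians(alpha);o=np.array([np.cos(f),np.sin(f),0]);R=Ro.from_rotvec(s['orientation']).as_matrix();a=R[:,1]; zin=R[:,2]*(-np.sign(R[:,2]@o))
    c=np.array(s['tcp_pos'])-a*TIP+zin*.011-np.array([*C,0]); print('corner r %.4f tang %.4f z %.4f'%(c@o,c@np.array([-o[1],o[0],0]),c[2]),'F out %.1f'%(np.array(s['wrist_force'])@o),'Fz %.1f'%s['wrist_force'][2],'t',s['clock'])
E
python3 -c "
from h import *
clip(-3.5,.118,.15); clip(-3.5,.118,.097);clip(-3.5,.062,.098)"
```

```text
corner r 0.118 z 0.15 tcp [0.688  0.1428 0.122 ] shift [3.95, 1.99, -13.13] turn [-12.01, -16.84, -1.79] det 1.0
corner r 0.118 z 0.097 tcp [0.688  0.1428 0.069 ] shift [3.96, 7.29, -13.14] turn [-12.01, -16.84, -1.79] det 1.0
corner r 0.062 z 0.098 tcp [0.6321 0.1463 0.07  ] shift [2.33, 7.2, -7.78] turn [-12.01, -16.84, -1.79] det 1.0
```

```bash
python3 -m pendant '[1.3,0,-4.4,-4,-5.6,-0.6,0,2.6,0,-8.8,-8,-11.2,-1.2,0,3.95,0,-13.1,-12,-16.8,-1.8,0,3.95,0,-13.1,-12,-16.8,-1.8,0,3.95,2,-13.1,-12,-16.8,-1.8,0,3.95,2,-13.1,-12,-16.8,-1.8,0,3.95,2,-13.1,-12,-16.8,-1.8,0]' 60; python3 -c "
from h import *
where(-3.5)
p,d=snap('side','side8')
cv2.imwrite('pics/c8.png',cv2.resize(p[100:220,240:360][:,:,::-1],None,fx=5,fy=5,interpolation=cv2.INTER_CUBIC))
p,d=snap('top','top8')
cv2.imwrite('pics/c8t.png',cv2.resize(p[100:220,150:270][:,:,::-1],None,fx=5,fy=5,interpolation=cv2.INTER_CUBIC))
clip(-3.5,.118,.097)"
```

```text
clock: 11.55
tcp_pos: [0.687, 0.143, 0.1222]
orientation: [-1.394, -1.31, 1.062]
wrist_force: [0.4, -0.1, 0.6]
grip_width: 0.0001
corner r 0.1171 tang 0.0001 z 0.1503 F out 0.4 Fz 0.6 t 11.55
corner r 0.118 z 0.097 tcp [0.688  0.1428 0.069 ] shift [-0.02, 5.38, 1.18] turn [0.1, -0.05, 0.02] det 1.0
```

View pics/c8.png

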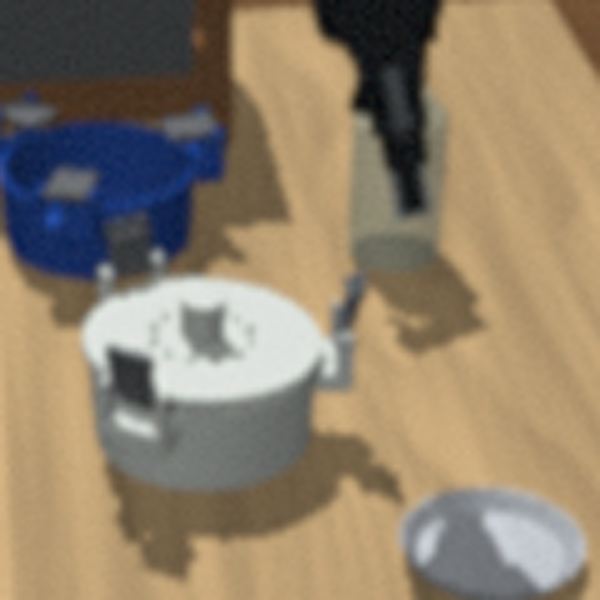

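View pics/c8t.png

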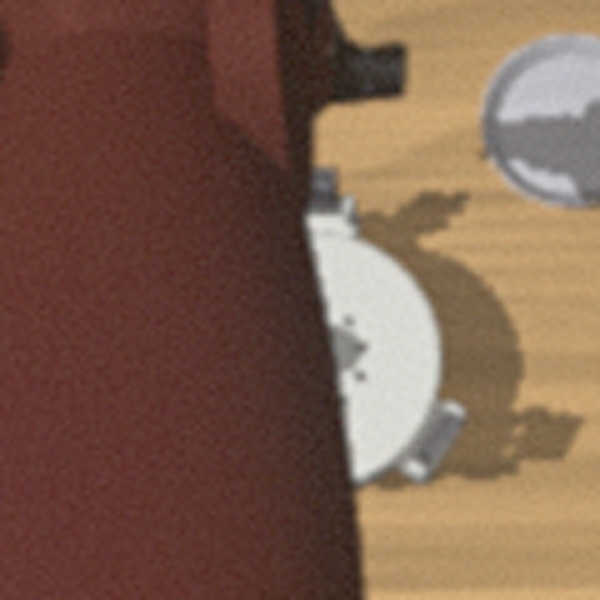

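Run:
```python
from h import *
z=np.load('side8.npz');P=pts('side',z['d']);p=z['p']
print(proj('side',[.67,.144,.150]))
for v in range(126,148,2): print(v,[(P[v,u].round(3).tolist(),int(p[v,u].mean())) for u in range(314,330,3)])
```

```text
(np.float64(319.4), np.float64(143.2), np.float64(1.33))
126 [([0.648, 0.127, 0.217], 88), ([0.648, 0.082, 0.238], 23), ([0.657, 0.085, 0.236], 39), ([0.666, 0.087, 0.235], 28), ([0.732, 0.348, 0.107], 117), ([0.746, 0.364, 0.099], 130)]
128 [([0.691, 0.353, 0.099], 126), ([0.649, 0.088, 0.229], 27), ([0.658, 0.09, 0.227], 26), ([0.668, 0.095, 0.225], 20), ([0.731, 0.342, 0.102], 108), ([0.747, 0.366, 0.09], 132)]
130 [([0.691, 0.351, 0.093], 131), ([0.651, 0.097, 0.218], 43), ([0.659, 0.094, 0.22], 14), ([0.67, 0.102, 0.215], 20), ([0.733, 0.348, 0.092], 106), ([0.787, 0.538, -0.004], 135)]
132 [([0.691, 0.351, 0.085], 131), ([0.653, 0.104, 0.209], 60), ([0.663, 0.11, 0.205], 18), ([0.672, 0.112, 0.204], 36), ([0.735, 0.354, 0.081], 108), ([0.784, 0.524, -0.006], 135)]
134 [([0.692, 0.353, 0.076], 134), ([0.701, 0.344, 0.08], 100), ([0.667, 0.128, 0.189], 25), ([0.676, 0.13, 0.188], 48), ([0.733, 0.346, 0.077], 114), ([0.781, 0.506, -0.005], 131)]
136 [([0.692, 0.352, 0.068], 133), ([0.701, 0.344, 0.072], 122), ([0.668, 0.129, 0.182], 36), ([0.676, 0.128, 0.182], 38), ([0.733, 0.342
[... 263 characters left out ...]
 ([0.703, 0.348, 0.054], 130), ([0.668, 0.126, 0.17], 53), ([0.677, 0.128, 0.169], 19), ([0.735, 0.348, 0.052], 107), ([0.77, 0.451, -0.003], 143)]
142 [([0.693, 0.35, 0.045], 132), ([0.702, 0.342, 0.049], 133), ([0.671, 0.139, 0.157], 80), ([0.679, 0.133, 0.159], 74), ([0.736, 0.351, 0.043], 110), ([0.767, 0.438, -0.005], 147)]
144 [([0.693, 0.351, 0.037], 134), ([0.703, 0.348, 0.038], 130), ([0.714, 0.345, 0.039], 119), ([0.725, 0.345, 0.038], 123), ([0.737, 0.354, 0.033], 120), ([0.764, 0.422, -0.005], 149)]
146 [([0.693, 0.349, 0.03], 123), ([0.703, 0.342, 0.033], 120), ([0.713, 0.338, 0.035], 117), ([0.725, 0.344, 0.031], 117), ([0.738, 0.353, 0.025], 118), ([0.76, 0.403, -0.003], 147)]
```

The tip is at (322,142) in the side view, leaning in as intended, and sits about 4 mm higher than assumed; helper corrected. Descending outside the clip.

```bash
sed -i 's/^TIP=.*/TIP=.035/' h.py; python3 -m pendant '[0,2,0.4,0,0,0,0,0,4,0.8,0,0,0,0,0,5.6,1.2,0,0,0,0,0,5.6,1.2,0,0,0,0,0,5.6,1.2,0,0,0,0]'; python3 -c "
from h import *
where(-3.5); clip(-3.5,.090,.098);clip(-3.5,.065,.100)"
```

```text
clock: 12.15
tcp_pos: [0.6884, 0.143, 0.0667]
orientation: [-1.396, -1.312, 1.06]
wrist_force: [0.8, 0.1, 0.7]
grip_width: -0.0002
corner r 0.1175 tang 0.0002 z 0.0986 F out 0.8 Fz 0.7 t 12.15
corner r 0.09 z 0.098 tcp [0.6608 0.1445 0.0661] shift [-0.02, -0.51, 2.71] turn [0.1, -0.05, 0.02] det 1.0
corner r 0.065 z 0.1 tcp [0.6359 0.146  0.0681] shift [-0.02, -1.23, 5.12] turn [0.1, -0.05, 0.02] det 1.0
```

```bash
python3 -m pendant '[0,-0.15,0.7,0,0,0,0,0,-0.3,1.4,0,0,0,0,0,-0.4,1.8,0,0,0,0,0,-0.48,2.2,0,0,0,0]';python3 -c "
from h import *
where(-3.5)";python3 -m pendant '[0,-0.1,0.4,0,0,0,0,0,-0.2,0.8,0,0,0,0,0,-0.3,1.2,0,0,0,0,0,-0.3,1.2,0,0,0,0]';python3 -c "
from h import *
where(-3.5)
p,d=snap('side','side9')
cv2.imwrite('pics/c9.png',cv2.resize(p[100:220,240:360][:,:,::-1],None,fx=5,fy=5,interpolation=cv2.INTER_CUBIC))
"
```

```text
clock: 12.55
tcp_pos: [0.6675, 0.1444, 0.0687]
orientation: [-1.399, -1.316, 1.058]
wrist_force: [4.7, 0.0, 5.8]
grip_width: -0.0001
corner r 0.0964 tang 0.0003 z 0.1005 F out 4.7 Fz 5.8 t 12.55
clock: 12.95
tcp_pos: [0.6529, 0.1452, 0.0666]
orientation: [-1.395, -1.312, 1.061]
wrist_force: [1.9, -0.3, 2.2]
grip_width: 0.0001
corner r 0.0820 tang 0.0002 z 0.0985 F out 1.9 Fz 2.2 t 12.95
```

View pics/c9.png

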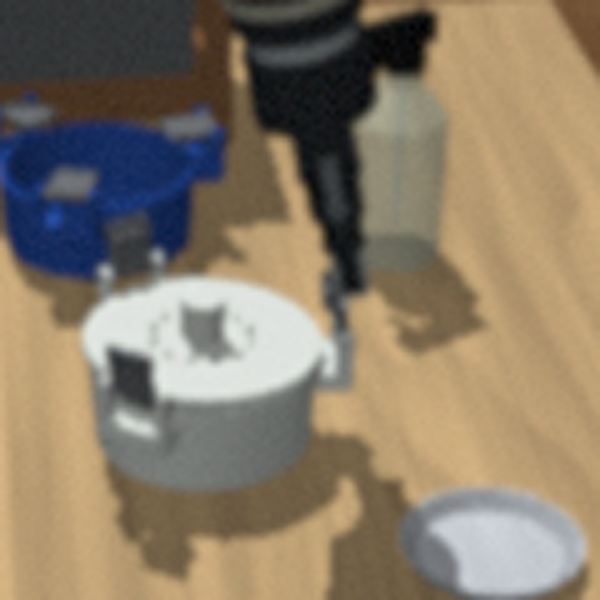

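```bash
python3 -m pendant '[0,-0.1,0.4,0,0,0,0,0,-0.2,0.8,0,0,0,0,0,-0.3,1.2,0,0,0,0,0,-0.35,1.6,0,0,0,0,0,-0.35,1.7,0,0,0,0]';python3 -c "
from h import *
where(-3.5); clip(-3.5,.0625,.090);clip(-3.5,.0615,.086)
p,d=snap('side','side10')
cv2.imwrite('pics/c10.png',cv2.resize(p[100:220,240:360][:,:,::-1],None,fx=5,fy=5,interpolation=cv2.INTER_CUBIC))
"
```

```text
clock: 13.5
tcp_pos: [0.6357, 0.1462, 0.0662]
orientation: [-1.395, -1.312, 1.061]
wrist_force: [4.3, -0.3, 1.5]
grip_width: 0.0001
corner r 0.0648 tang 0.0001 z 0.0981 F out 4.3 Fz 1.5 t 13.5
corner r 0.0625 z 0.09 tcp [0.6334 0.1462 0.0581] shift [-0.01, 0.75, 0.4] turn [0.06, -0.04, 0.01] det 1.0
corner r 0.0615 z 0.086 tcp [0.6324 0.1462 0.0541] shift [-0.01, 1.12, 0.58] turn [0.06, -0.04, 0.01] det 1.0
```

View pics/c10.png

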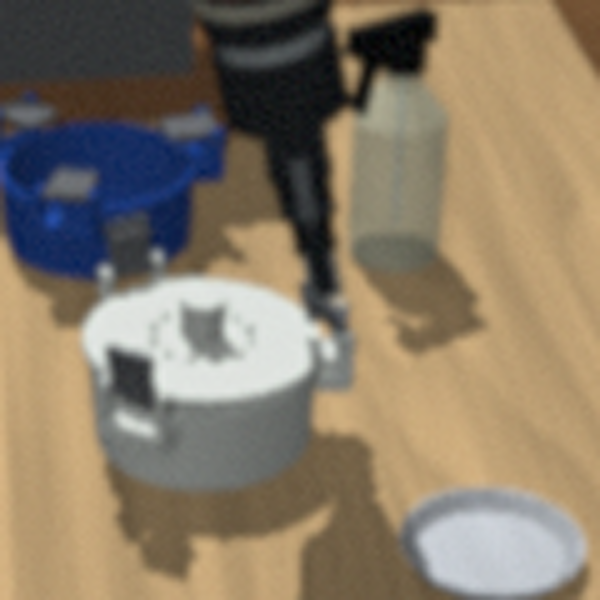

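```bash
python3 -m pendant '[0,0.25,0.15,0,0,0,0,0,0.5,0.3,0,0,0,0,0,0.75,0.4,0,0,0,0,0,0.75,0.4,0,0,0,0]';python3 -c "
from h import *
where(-3.5)"; python3 -m pendant '[0,0.2,0.1,0,0,0,0,0,0.3,0.12,0,0,0,0,0,0.3,0.12,0,0,0,0]';python3 -c "
from h import *
where(-3.5);clip(-3.5,.0615,.080)
p,d=snap('side','side11')
cv2.imwrite('pics/c11.png',cv2.resize(p[100:220,240:360][:,:,::-1],None,fx=5,fy=5,interpolation=cv2.INTER_CUBIC))
"
```

```text
clock: 13.95
tcp_pos: [0.6332, 0.1465, 0.0579]
orientation: [-1.394, -1.312, 1.061]
wrist_force: [0.1, 0.2, 2.9]
grip_width: 0.0001
corner r 0.0623 tang 0.0003 z 0.0898 F out 0.0 Fz 2.9 t 13.95
clock: 14.25
tcp_pos: [0.6328, 0.1465, 0.055]
orientation: [-1.395, -1.312, 1.061]
wrist_force: [-2.3, -0.0, 4.3]
grip_width: 0.0003
corner r 0.0619 tang 0.0003 z 0.0869 F out -2.3 Fz 4.3 t 14.25
corner r 0.0615 z 0.08 tcp [0.6324 0.1462 0.0481] shift [-0.03, 0.67, 0.19] turn [0.04, -0.04, 0.02] det 1.0
```

View pics/c11.png

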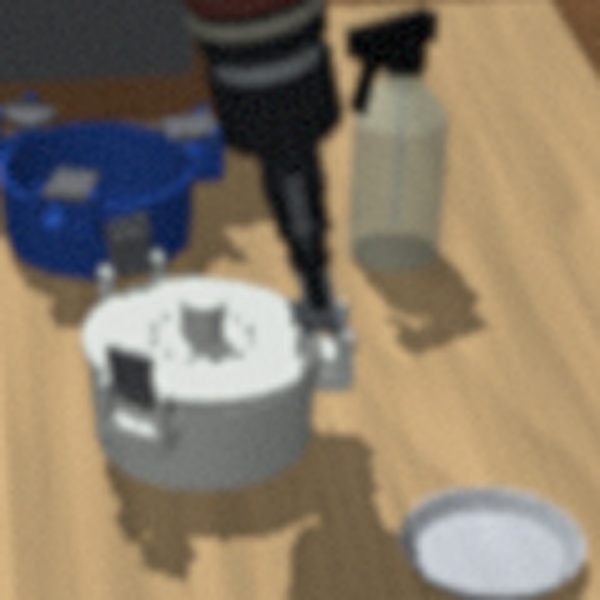

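```bash
python3 -m pendant '[0,0.1,0.02,0,0,0,0,0,0.2,0.04,0,0,0,0,0,0.2,0.04,0,0,0,0]'; python3 -m pendant '[0,0.1,0.02,0,0,0,0,0,0.1,0.02,0,0,0,0]'; python3 -m pendant '[0,0.1,0.02,0,0,0,0,0,0.1,0.02,0,0,0,0]';python3 -c "
from h import *
where(-3.5)"
```

```text
clock: 14.6
tcp_pos: [0.633, 0.1465, 0.053]
orientation: [-1.395, -1.312, 1.061]
wrist_force: [-1.3, 0.1, 4.7]
grip_width: -0.0002
clock: 14.8
tcp_pos: [0.6329, 0.1465, 0.052]
orientation: [-1.395, -1.312, 1.061]
wrist_force: [-2.0, -0.2, 4.8]
grip_width: 0.0002
clock: 15.0
tcp_pos: [0.6329, 0.1465, 0.0509]
orientation: [-1.395, -1.312, 1.061]
wrist_force: [-1.3, 0.8, 4.7]
grip_width: 0.0004
corner r 0.0620 tang 0.0003 z 0.0828 F out -1.4 Fz 4.7 t 15.0
```

```bash
python3 -m pendant '[0,0.1,0.02,0,0,0,0,0,0.1,0.02,0,0,0,0]'; python3 -m pendant '[0,0.05,0.01,0,0,0,0,0,0.05,0.01,0,0,0,0]';python3 -m pendant '[0,0.05,0.01,0,0,0,0,0,0.05,0.01,0,0,0,0]'
```

```text
clock: 15.2
tcp_pos: [0.6328, 0.1465, 0.0498]
orientation: [-1.395, -1.312, 1.061]
wrist_force: [-2.9, 0.5, 5.6]
grip_width: -0.0001
clock: 15.4
tcp_pos: [0.6327, 0.1465, 0.0493]
orientation: [-1.394, -1.312, 1.061]
wrist_force: [-3.1, 0.1, 4.2]
grip_width: -0.0002
clock: 15.6
tcp_pos: [0.6326, 0.1465, 0.0487]
orientation: [-1.394, -1.311, 1.061]
wrist_force: [-3.4, -0.1, 5.0]
grip_width: -0.0005
```

```bash
python3 -m pendant '[0,0.05,0.01,0,0,0,0,0,0.05,0.01,0,0,0,0]'|sed -n '1,2p;4p'; python3 -m pendant '[0,0.05,0.01,0,0,0,0,0,0.05,0.01,0,0,0,0]'|sed -n '1,2p;4p';python3 -m pendant '[0,0.05,0.01,0,0,0,0,0,0.05,0.01,0,0,0,0]'|sed -n '1,2p;4p'
```

```text
clock: 15.8
tcp_pos: [0.6326, 0.1465, 0.0481]
wrist_force: [-3.8, -0.3, 5.4]
clock: 16.0
tcp_pos: [0.6325, 0.1465, 0.0476]
wrist_force: [-4.3, 0.9, 5.1]
clock: 16.2
tcp_pos: [0.6324, 0.1465, 0.047]
wrist_force: [-4.3, 0.0, 4.8]
```

```bash
python3 -m pendant '[0,0.05,0.01,0,0,0,0,0,0.05,0.01,0,0,0,0]'|sed -n '1,2p;4p'; python3 -m pendant '[0,0.05,0.01,0,0,0,0,0,0.05,0.01,0,0,0,0]'|sed -n '1,2p;4p';python3 -c "
from h import *
where(-3.5)
p,d=snap('side','side12');P=pts('side',d)
cv2.imwrite('pics/c12.png',cv2.resize(p[130:200,280:350][:,:,::-1],None,fx=8,fy=8,interpolation=cv2.INTER_CUBIC))
for v in range(156,176,2): print(v,[(P[v,u].round(3).tolist(),int(p[v,u].mean())) for u in range(296,314,3)])
"
```

```text
clock: 16.4
tcp_pos: [0.6324, 0.1465, 0.0466]
wrist_force: [-4.0, 0.6, 6.2]
clock: 16.6
tcp_pos: [0.6324, 0.1466, 0.0463]
wrist_force: [-5.7, 0.5, 7.0]
corner r 0.0615 tang 0.0003 z 0.0782 F out -5.7 Fz 7.0 t 16.6
156 [([0.627, 0.339, -0.002], 149), ([0.604, 0.114, 0.126], 52), ([0.613, 0.111, 0.127], 17), ([0.627, 0.14, 0.11], 106), ([0.67, 0.334, -0.002], 153), ([0.682, 0.339, -0.005], 160)]
158 [([0.626, 0.328, -0.004], 174), ([0.608, 0.139, 0.104], 111), ([0.617, 0.135, 0.106], 20), ([0.627, 0.141, 0.102], 96), ([0.669, 0.327, -0.006], 155), ([0.679, 0.322, -0.004], 158)]
160 [([0.607, 0.195, 0.065], 220), ([0.634, 0.308, -0.001], 154), ([0.616, 0.131, 0.102], 26), ([0.626, 0.134, 0.099], 75), ([0.667, 0.312, -0.005], 164), ([0.677, 0.306, -0.003], 155)]
162 [([0.605, 0.18, 0.066], 221), ([0.615, 0.183, 0.064], 167), ([0.616, 0.131, 0.094], 22), ([0.626, 0.135, 0.092], 58), ([0.638, 0.149, 0.082], 113), ([0.675, 0.297, -0.005], 155)]
164 [([0.603, 0.165, 0.068], 208), ([0.611, 0.155, 0.073], 91), ([0.617, 0.136, 0.084], 54), ([0.626, 0.134, 0.085], 64), ([0.637, 0.142, 0.08], 107
[... 250 characters left out ...]
[0.608, 0.131, 0.073], 101), ([0.617, 0.131, 0.073], 89), ([0.627, 0.132, 0.071], 169), ([0.634, 0.123, 0.077], 124), ([0.668, 0.25, -0.002], 141)]
170 [([0.598, 0.126, 0.07], 225), ([0.607, 0.128, 0.068], 175), ([0.617, 0.13, 0.066], 126), ([0.63, 0.151, 0.053], 188), ([0.634, 0.117, 0.073], 119), ([0.666, 0.238, -0.002], 145)]
172 [([0.597, 0.118, 0.067], 224), ([0.606, 0.119, 0.066], 191), ([0.615, 0.118, 0.066], 122), ([0.628, 0.138, 0.053], 130), ([0.636, 0.126, 0.06], 120), ([0.664, 0.228, -0.004], 150)]
174 [([0.595, 0.106, 0.067], 225), ([0.604, 0.105, 0.068], 148), ([0.615, 0.113, 0.062], 103), ([0.627, 0.128, 0.052], 137), ([0.635, 0.123, 0.055], 121), ([0.661, 0.21, -0.001], 152)]
```

View pics/c12.png

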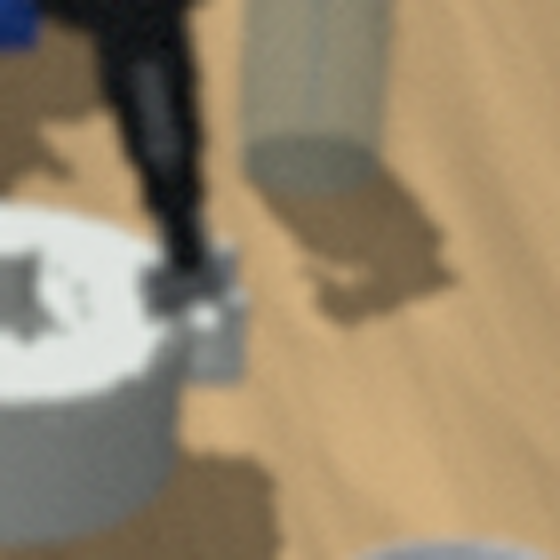

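```bash
python3 -m pendant '[0,0.04,0.06,0,0,0,0,0,0.04,0.06,0,0,0,0]'|sed -n '1,2p;4p'; python3 -m pendant '[0,0.04,0.06,0,0,0,0,0,0.04,0.06,0,0,0,0]'|sed -n '1,2p;4p'
```

```text
clock: 16.85
tcp_pos: [0.6324, 0.1466, 0.0463]
wrist_force: [-5.6, 0.5, 8.8]
clock: 17.05
tcp_pos: [0.6324, 0.1466, 0.0462]
wrist_force: [-3.6, 0.4, 10.6]
```

```bash
python3 -m pendant '[0,0.04,0.04,0,0,0,0,0,0.04,0.04,0,0,0,0]'|sed -n '1,2p;4p'; python3 -m pendant '[0,0.04,0.04,0,0,0,0,0,0.04,0.04,0,0,0,0]'|sed -n '1,2p;4p'; python3 -m pendant '[0,0.04,0.02,0,0,0,0,0,0.04,0.02,0,0,0,0]'|sed -n '1,2p;4p'
```

```text
clock: 17.25
tcp_pos: [0.6324, 0.1466, 0.0461]
wrist_force: [-3.2, -1.0, 10.3]
clock: 17.45
tcp_pos: [0.6324, 0.1465, 0.0459]
wrist_force: [-3.7, 0.5, 11.5]
clock: 17.65
tcp_pos: [0.6324, 0.1465, 0.0457]
wrist_force: [-4.2, -0.1, 13.0]
```

```bash
python3 -m pendant '[0,0.04,0.02,0,0,0,0,0,0.04,0.02,0,0,0,0]'|sed -n '1,2p;4p'; python3 -m pendant '[0,0.04,0.02,0,0,0,0,0,0.04,0.02,0,0,0,0]'|sed -n '1,2p;4p'
```

```text
clock: 17.85
tcp_pos: [0.6324, 0.1465, 0.0456]
wrist_force: [-4.5, -0.6, 14.5]
clock: 18.05
tcp_pos: [0.6325, 0.1466, 0.0454]
wrist_force: [-5.5, -0.8, 14.7]
```

```bash
python3 -m pendant '[0,0.03,0.02,0,0,0,0,0,0.03,0.02,0,0,0,0,0,0.03,0.02,0,0,0,0]'|sed -n '1,2p;4p'; python3 -m pendant '[0,-0.3,0,0,0,0,0,0,-0.8,-0.16,0,0,0,0,0,-2,-0.4,0,0,0,0,0,-4,-0.8,0,0,0,0,0,-6,-1.2,0,0,0,0,0,-6,-1.2,0,0,0,0]'|sed -n '1,2p;4p'; python3 -c "
from h import *
where(-3.5)
p,d=snap('side','side13');P=pts('side',d)
cv2.imwrite('pics/c13.png',cv2.resize(p[130:200,250:350][:,:,::-1],None,fx=7,fy=7,interpolation=cv2.INTER_CUBIC))
for v in range(160,172,2): print(v,[(P[v,u].round(3).tolist(),int(p[v,u].mean())) for u in range(296,314,3)])
"
```

```text
clock: 18.35
tcp_pos: [0.6325, 0.1466, 0.0454]
wrist_force: [-5.4, -1.3, 19.5]
clock: 18.95
tcp_pos: [0.6324, 0.1466, 0.1081]
wrist_force: [0.1, 0.7, 0.9]
corner r 0.0613 tang 0.0004 z 0.1399 F out 0.1 Fz 0.9 t 18.95
160 [([0.606, 0.191, 0.067], 216), ([0.635, 0.313, -0.004], 179), ([0.644, 0.304, 0.0], 167), ([0.656, 0.311, -0.005], 159), ([0.667, 0.312, -0.005], 159), ([0.677, 0.306, -0.003], 153)]
162 [([0.605, 0.183, 0.065], 219), ([0.615, 0.182, 0.065], 187), ([0.642, 0.292, -0.001], 144), ([0.654, 0.295, -0.003], 129), ([0.64, 0.156, 0.078], 116), ([0.675, 0.295, -0.004], 153)]
164 [([0.603, 0.17, 0.065], 206), ([0.611, 0.154, 0.074], 120), ([0.62, 0.15, 0.076], 114), ([0.629, 0.149, 0.076], 112), ([0.637, 0.14, 0.081], 110), ([0.671, 0.273, 0.0], 153)]
166 [([0.602, 0.155, 0.067], 206), ([0.609, 0.142, 0.074], 112), ([0.618, 0.14, 0.075], 108), ([0.628, 0.14, 0.074], 104), ([0.636, 0.134, 0.077], 139), ([0.67, 0.266, -0.003], 150)]
168 [([0.6, 0.143, 0.067], 222), ([0.607, 0.129, 0.074], 96), ([0.618, 0.135, 0.07], 90), ([0.627, 0.134, 0.07], 163), ([0.634, 0.122, 0.077], 127), ([0.668, 0.253, -0.004], 139)]
170 [([0.599, 0.132, 0.066], 224), ([0.608, 0.131, 0.066], 176), ([0.617, 0.13, 0.066], 172), ([0.63, 0.15, 0.053], 187), ([0.635, 0.124, 0.069], 120), ([0.666, 0.241, -0.004], 145)]
```

View pics/c13.png

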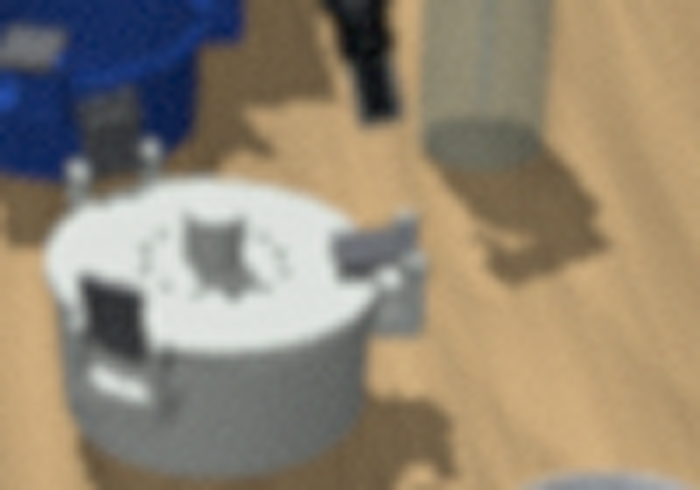

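Clip 1 (at −3.5°) lies level and stays down after release, at crop (375,245). The last step jumped to 19.5 N, so I'll stop earlier and use finer steps on the others. Next is the clip at −123.5°.

```bash
python3 -c "
from h import *
clip(-123.5,.118,.15,flip=True)"
```

```text
corner r 0.118 z 0.15 tcp [0.4779 0.0377 0.1181] shift [-11.82, -4.29, 14.07] turn [21.99, -60.46, -0.09] det 1.0
```

```bash
python3 -m pendant '[-1.5,-0.9,1.8,2.75,-7.56,0,0,-3,-1.8,3.5,5.5,-15.1,0,0,-4.5,-2.2,5.3,8.25,-22.7,0,0,-6,-2.8,7,11,-30.2,0,0,-7.5,-3.2,8.8,13.75,-37.8,0,0,-9,-3.6,10.5,16.5,-45.3,0,0,-10.5,-4,12.3,19.2,-52.9,-0.1,0,-11.8,-4.3,14.1,22,-60.5,-0.1,0]'; python3 -m pendant '[0,0,0,0,0,0,0,0,0,0,0,0,0,0]' >/dev/null; python3 -c "
from h import *
where(-123.5); clip(-123.5,.118,.098,flip=True)
p,d=snap('side','side14')
cv2.imwrite('pics/c14.png',cv2.resize(p[100:220,220:340][:,:,::-1],None,fx=5,fy=5,interpolation=cv2.INTER_CUBIC))
"
```

```text
clock: 19.8
tcp_pos: [0.4754, 0.037, 0.1157]
orientation: [-0.489, -1.662, 2.058]
wrist_force: [1.3, 0.3, -0.2]
grip_width: 0.0001
corner r 0.1181 tang -0.0011 z 0.1478 F out -0.7 Fz -0.8 t 20.0
corner r 0.118 z 0.098 tcp [0.4779 0.0377 0.0661] shift [-0.14, 4.87, -1.06] turn [-0.03, -0.14, 0.16] det 1.0
```

View pics/c14.png

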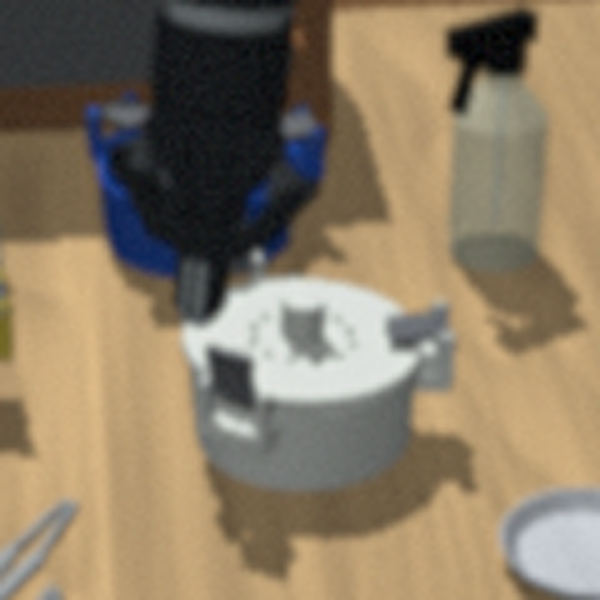

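```bash
python3 -m pendant '[-0.1,2,-0.4,0,0,0,0,-0.1,3.6,-0.8,0,0,0,0,-0.1,4.87,-1.06,0,0,0,0,-0.1,4.87,-1.06,0,0,0,0,-0.1,4.87,-1.06,0,0,0,0]'|sed -n '1,2p;4p'; python3 -c "
from h import *
where(-123.5); clip(-123.5,.065,.098,flip=True)
p,d=snap('side','side15')
cv2.imwrite('pics/c15.png',cv2.resize(p[100:220,220:340][:,:,::-1],None,fx=5,fy=5,interpolation=cv2.INTER_CUBIC))
"
```

```text
clock: 20.55
tcp_pos: [0.4776, 0.0375, 0.067]
wrist_force: [-0.8, 0.7, 0.9]
corner r 0.1182 tang -0.0001 z 0.0989 F out -0.1 Fz 0.9 t 20.55
corner r 0.065 z 0.098 tcp [0.5072 0.0819 0.0661] shift [-0.02, -1.02, -5.23] turn [-0.08, 0.02, 0.12] det 1.0
```

View pics/c15.png

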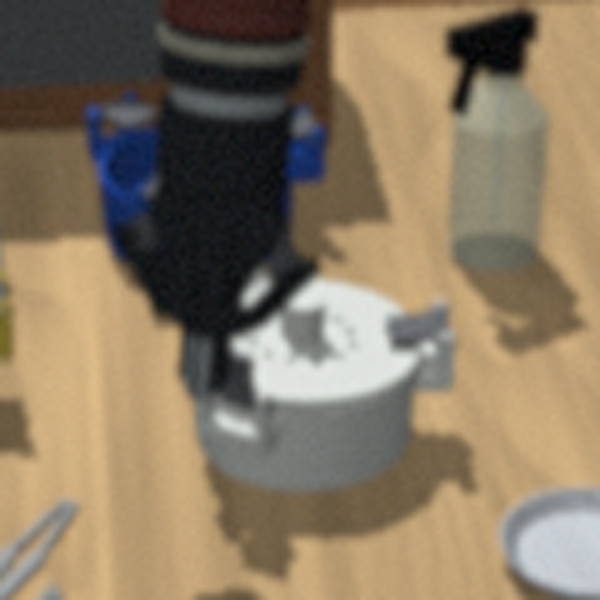

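Run:
```python
from h import *
z=np.load('side15.npz');P=pts('side',z['d']);p=z['p']
print(proj('side',[.488,.0527,.0985]),proj('side',[.482,.0435,.10]))
for v in range(162,186,2): print(v,[(P[v,u].round(3).tolist(),int(p[v,u].mean())) for u in range(256,274,3)])
```

```text
(np.float64(262.3), np.float64(176.5), np.float64(1.275)) (np.float64(260.4), np.float64(177.9), np.float64(1.266))
162 [([0.471, 0.048, 0.151], 22), ([0.479, 0.041, 0.155], 24), ([0.487, 0.036, 0.157], 24), ([0.496, 0.037, 0.156], 25), ([0.505, 0.046, 0.151], 44), ([0.512, 0.027, 0.161], 23)]
164 [([0.47, 0.043, 0.147], 42), ([0.479, 0.043, 0.147], 20), ([0.487, 0.035, 0.152], 26), ([0.496, 0.036, 0.151], 20), ([0.503, 0.026, 0.156], 22), ([0.511, 0.021, 0.158], 63)]
166 [([0.47, 0.038, 0.144], 88), ([0.479, 0.046, 0.139], 33), ([0.487, 0.038, 0.143], 28), ([0.495, 0.031, 0.146], 34), ([0.503, 0.022, 0.152], 91), ([0.522, 0.16, 0.069], 181)]
168 [([0.47, 0.047, 0.132], 96), ([0.478, 0.04, 0.136], 64), ([0.487, 0.032, 0.14], 48), ([0.495, 0.036, 0.137], 66), ([0.512, 0.148, 0.069], 201), ([0.521, 0.141, 0.072], 205)]
170 [([0.47, 0.047, 0.126], 92), ([0.478, 0.041, 0.128], 74), ([0.487, 0.035, 0.132], 53), ([0.496, 0.046, 0.124], 52), ([0.511, 0.135, 0.07], 181), ([0.52, 0.134, 0.07], 220)]
172 [([0.47, 0.044, 0.121], 84), ([0.478, 0.035, 0.126], 72), ([0.487, 0.035, 0.125], 47), ([0
[... 477 characters left out ...]
0), ([0.477, 0.032, 0.107], 79), ([0.486, 0.034, 0.105], 65), ([0.497, 0.076, 0.078], 60), ([0.506, 0.07, 0.081], 54), ([0.516, 0.088, 0.069], 162)]
180 [([0.474, 0.192, -0.002], 164), ([0.482, 0.131, 0.037], 109), ([0.489, 0.085, 0.066], 101), ([0.498, 0.096, 0.058], 96), ([0.506, 0.069, 0.075], 63), ([0.514, 0.061, 0.08], 115)]
182 [([0.474, 0.182, -0.003], 165), ([0.482, 0.135, 0.027], 123), ([0.489, 0.089, 0.056], 130), ([0.498, 0.09, 0.055], 155), ([0.508, 0.097, 0.05], 115), ([0.514, 0.063, 0.071], 114)]
184 [([0.473, 0.168, -0.002], 167), ([0.481, 0.138, 0.017], 127), ([0.488, 0.08, 0.054], 138), ([0.497, 0.084, 0.051], 213), ([0.506, 0.083, 0.051], 184), ([0.514, 0.065, 0.063], 128)]
```

```bash
python3 -m pendant '[0,-0.15,-0.7,0,0,0,0,0,-0.3,-1.4,0,0,0,0,0,-0.38,-1.8,0,0,0,0,0,-0.46,-2.2,0,0,0,0]'|sed -n '1,2p;4p';python3 -m pendant '[0,-0.1,-0.4,0,0,0,0,0,-0.19,-0.8,0,0,0,0,0,-0.28,-1.2,0,0,0,0]'|sed -n '1,2p;4p';python3 -m pendant '[0,-0.09,-0.4,0,0,0,0,0,-0.18,-0.8,0,0,0,0,0,-0.27,-1.2,0,0,0,0,0,-0.37,-1.7,0,0,0,0,0,-0.37,-1.7,0,0,0,0]'|sed -n '1,2p;4p';python3 -c "
from h import *
where(-123.5); clip(-123.5,.062,.088,flip=True)
p,d=snap('side','side16')
cv2.imwrite('pics/c16.png',cv2.resize(p[100:220,220:340][:,:,::-1],None,fx=5,fy=5,interpolation=cv2.INTER_CUBIC))
"
```

```text
clock: 21.0
tcp_pos: [0.4902, 0.0561, 0.0672]
wrist_force: [-1.0, -4.1, 4.5]
clock: 21.3
tcp_pos: [0.4968, 0.0665, 0.0667]
wrist_force: [-1.0, -6.3, -1.2]
clock: 21.8
tcp_pos: [0.5061, 0.0817, 0.0663]
wrist_force: [-1.0, -0.1, -0.2]
corner r 0.0657 tang -0.0007 z 0.0983 F out 0.6 Fz -0.2 t 21.8
corner r 0.062 z 0.088 tcp [0.5088 0.0844 0.0561] shift [-0.09, 0.93, -0.58] turn [-0.09, 0.11, 0.18] det 1.0
```

View pics/c16.png

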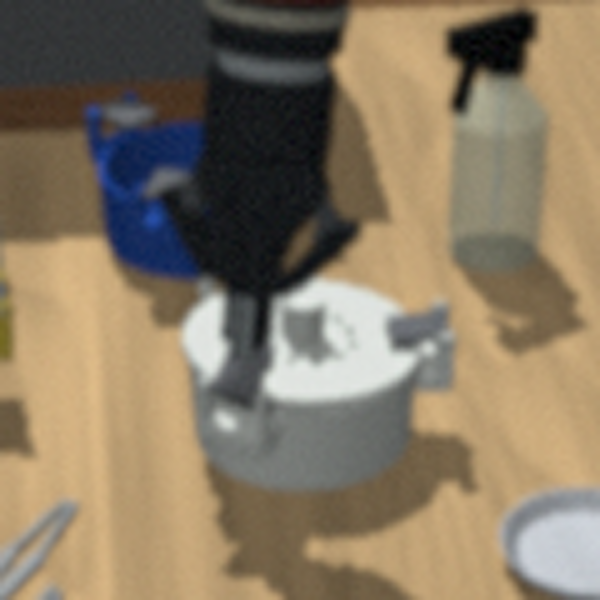

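```bash
python3 -m pendant '[0,0.3,-0.2,0,0,0,0,0,0.6,-0.4,0,0,0,0,0,0.93,-0.55,0,0,0,0,0,0.93,-0.55,0,0,0,0]'|sed -n '1,2p;4p';python3 -m pendant '[0,0.1,-0.02,0,0,0,0,0,0.2,-0.04,0,0,0,0]'|sed -n '1,2p;4p';python3 -m pendant '[0,0.1,-0.02,0,0,0,0,0,0.2,-0.04,0,0,0,0]'|sed -n '1,2p;4p';python3 -c "
from h import *
where(-123.5)"
```

```text
clock: 22.25
tcp_pos: [0.5087, 0.0842, 0.0566]
wrist_force: [0.5, -0.3, 0.9]
clock: 22.45
tcp_pos: [0.5087, 0.0841, 0.0551]
wrist_force: [0.4, 1.8, 7.1]
clock: 22.65
tcp_pos: [0.5088, 0.0842, 0.0532]
wrist_force: [0.9, 2.0, 6.0]
corner r 0.0622 tang 0.0001 z 0.0851 F out -2.2 Fz 6.0 t 22.65
```

```bash
python3 -m pendant '[0,0.09,-0.07,0,0,0,0,0,0.18,-0.14,0,0,0,0]'|sed -n '1,2p;4p';python3 -m pendant '[0,0.09,-0.07,0,0,0,0,0,0.09,-0.07,0,0,0,0]'|sed -n '1,2p;4p';python3 -m pendant '[0,0.09,-0.06,0,0,0,0,0,0.09,-0.06,0,0,0,0]'|sed -n '1,2p;4p';python3 -m pendant '[0,0.09,-0.04,0,0,0,0,0,0.09,-0.04,0,0,0,0]'|sed -n '1,2p;4p';python3 -c "
from h import *
where(-123.5)"
```

```text
clock: 22.85
tcp_pos: [0.5092, 0.0848, 0.051]
wrist_force: [-0.4, 0.2, 4.6]
clock: 23.05
tcp_pos: [0.5093, 0.085, 0.05]
wrist_force: [0.2, 0.0, 4.9]
clock: 23.25
tcp_pos: [0.5094, 0.0851, 0.0493]
wrist_force: [-0.8, -1.4, 7.6]
clock: 23.45
tcp_pos: [0.5096, 0.0851, 0.0488]
wrist_force: [-3.2, -1.7, 12.1]
corner r 0.0609 tang 0.0002 z 0.0807 F out 3.1 Fz 12.1 t 23.45
```

```bash
python3 -m pendant '[0,0.03,0.01,0,0,0,0,0,0.03,0.01,0,0,0,0]'|sed -n '1,2p;4p'
```

```text
clock: 23.65
tcp_pos: [0.5096, 0.0851, 0.0487]
wrist_force: [-3.1, -1.7, 14.2]
```

```bash
python3 -m pendant '[0,0.03,0.01,0,0,0,0,0,0.03,0.01,0,0,0,0]'|sed -n '1,2p;4p'
```

```text
clock: 23.85
tcp_pos: [0.5096, 0.0851, 0.0486]
wrist_force: [-2.7, -0.2, 14.9]
```

```bash
python3 -m pendant '[0,0.015,0.01,0,0,0,0,0,0.015,0.01,0,0,0,0,0,0.015,0.01,0,0,0,0]'|sed -n '1,2p;4p'
```

```text
clock: 24.15
tcp_pos: [0.5096, 0.0851, 0.0486]
wrist_force: [-3.5, 0.5, 14.6]
```

```bash
python3 -m pendant '[0,-0.3,0.06,0,0,0,0,0,-0.8,0.16,0,0,0,0,0,-2,0.4,0,0,0,0,0,-4,0.8,0,0,0,0,0,-6.5,1.4,0,0,0,0,0,-6.5,1.4,0,0,0,0,0,-6.5,1.4,0,0,0,0]'|sed -n '1,2p;4p'; python3 -c "
from h import *
where(-123.5)
p,d=snap('side','side17')
cv2.imwrite('pics/c17.png',cv2.resize(p[100:220,220:340][:,:,::-1],None,fx=5,fy=5,interpolation=cv2.INTER_CUBIC))
print(r.get_state()['joint_positions'].round(2) if hasattr(r.get_state()['joint_positions'],'round') else r.get_state()['joint_positions'])
clip(116.5,.118,.15); clip(116.5,.118,.15,flip=True)
"
```

```text
clock: 24.85
tcp_pos: [0.5096, 0.0851, 0.1141]
wrist_force: [-0.4, -0.3, -0.5]
corner r 0.0609 tang 0.0002 z 0.1460 F out 0.5 Fz -0.5 t 24.85
[ 0.03  0.06 -0.12  1.52 -0.17 -0.95]
corner r 0.118 z 0.15 tcp [0.4923 0.2728 0.1181] shift [11.75, -3.54, -14.32] turn [-21.77, -60.37, 0.18] det 1.0
corner r 0.118 z 0.15 tcp [0.4923 0.2728 0.1181] shift [11.75, -3.54, -14.32] turn [-0.21, 117.41, -24.97] det 1.0
```

View pics/c17.png

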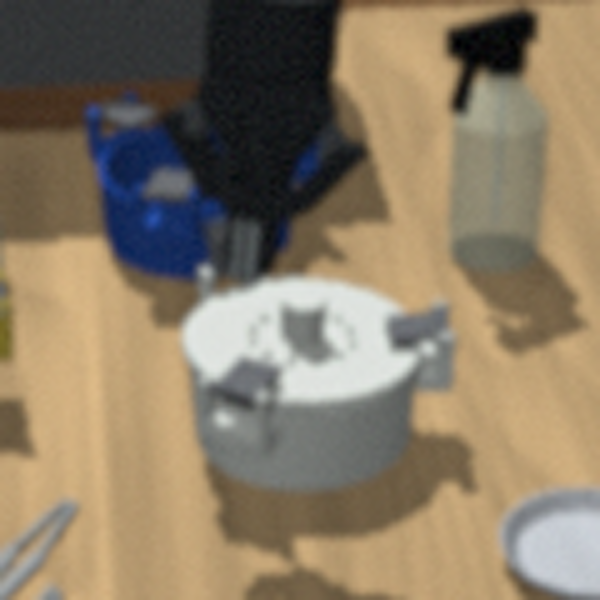

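```bash
python3 -m pendant '[1.5,-0.8,-1.8,-2.7,-7.55,0,0,3,-1.4,-3.6,-5.4,-15.1,0,0,4.4,-1.9,-5.4,-8.2,-22.6,0.1,0,5.9,-2.3,-7.2,-10.9,-30.2,0.1,0,7.4,-2.6,-9,-13.6,-37.7,0.1,0,8.9,-3,-10.7,-16.3,-45.3,0.1,0,10.3,-3.3,-12.5,-19.1,-52.8,0.2,0,11.75,-3.54,-14.3,-21.8,-60.4,0.2,0]' |sed -n '1,2p;4p'; python3 -m pendant '[0,0,0,0,0,0,0,0,0,0,0,0,0,0]' >/dev/null; python3 -c "
from h import *
where(116.5); clip(116.5,.118,.098)
p,d=snap('side','side18')
cv2.imwrite('pics/c18.png',cv2.resize(p[80:200,220:340][:,:,::-1],None,fx=5,fy=5,interpolation=cv2.INTER_CUBIC))
"
```

```text
clock: 25.7
tcp_pos: [0.4914, 0.2735, 0.1175]
wrist_force: [-0.4, 0.5, -0.4]
corner r 0.1176 tang 0.0009 z 0.1493 F out 0.0 Fz 0.4 t 25.9
corner r 0.118 z 0.098 tcp [0.4923 0.2728 0.0661] shift [-0.1, 5.02, 1.02] turn [-0.04, -0.16, 0.08] det 1.0
```

View pics/c18.png

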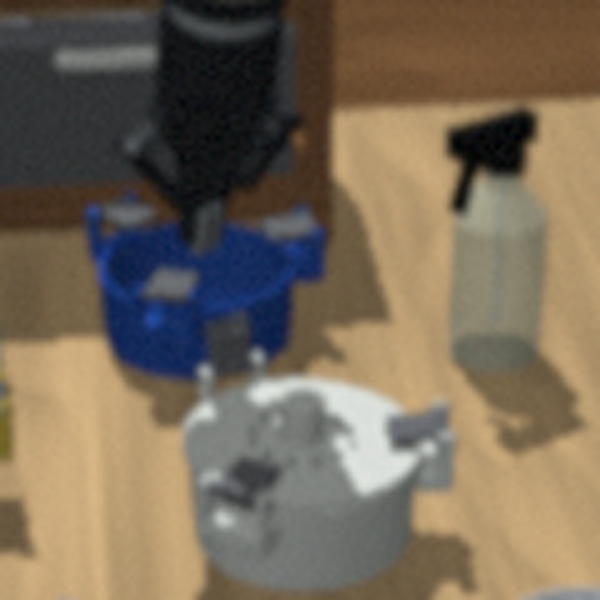

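Run:
```python
from h import *
print(plane('top',118,193,.06), plane('top',140,198,.09),plane('top',149,198,.09))
```

```text
[0.4989574  0.41722321 0.06      ] [0.4792893  0.34554399 0.09      ] [0.47875383 0.32075085 0.09      ]
```

```bash
python3 -m pendant '[-0.1,2,0.4,0,0,0,0,-0.1,3.6,0.8,0,0,0,0,-0.1,5,1.0,0,0,0,0,-0.1,5,1.0,0,0,0,0,-0.1,5,1.0,0,0,0,0]'|sed -n '1,2p;4p'; python3 -c "
from h import *
where(116.5); clip(116.5,.065,.098)
p,d=snap('side','side19')
cv2.imwrite('pics/c19.png',cv2.resize(p[80:200,220:340][:,:,::-1],None,fx=5,fy=5,interpolation=cv2.INTER_CUBIC))
"
```

```text
clock: 26.45
tcp_pos: [0.4926, 0.2735, 0.0672]
wrist_force: [-0.3, -0.6, -0.6]
corner r 0.1185 tang -0.0006 z 0.0991 F out -0.4 Fz -0.6 t 26.45
corner r 0.065 z 0.098 tcp [0.5159 0.2254 0.0661] shift [0.06, -1.01, 5.26] turn [0.02, 0.0, 0.01] det 1.0
```

View pics/c19.png

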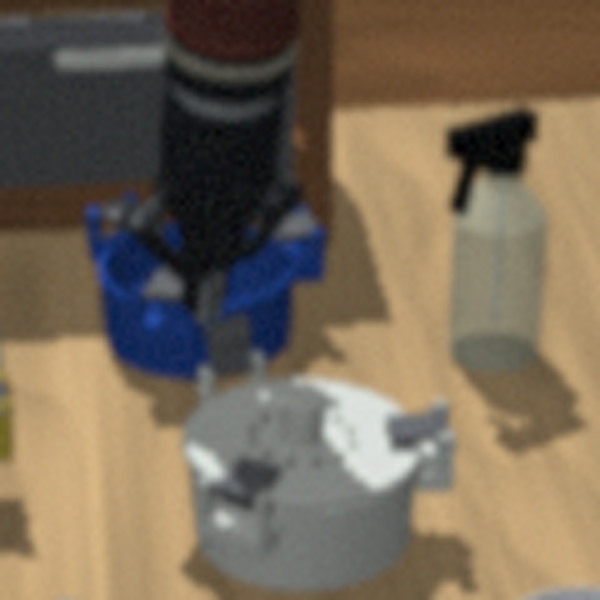

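```bash
python3 -m pendant '[0,-0.15,0.7,0,0,0,0,0,-0.3,1.4,0,0,0,0,0,-0.38,1.8,0,0,0,0,0,-0.46,2.2,0,0,0,0]'|sed -n '1,2p;4p';python3 -m pendant '[0,-0.1,0.4,0,0,0,0,0,-0.19,0.8,0,0,0,0,0,-0.28,1.2,0,0,0,0]'|sed -n '1,2p;4p';python3 -m pendant '[0,-0.09,0.4,0,0,0,0,0,-0.18,0.8,0,0,0,0,0,-0.27,1.2,0,0,0,0,0,-0.37,1.75,0,0,0,0,0,-0.37,1.75,0,0,0,0]'|sed -n '1,2p;4p';python3 -c "
from h import *
where(116.5); clip(116.5,.062,.088)
p,d=snap('side','side20')
cv2.imwrite('pics/c20.png',cv2.resize(p[80:200,220:340][:,:,::-1],None,fx=5,fy=5,interpolation=cv2.INTER_CUBIC))
"
```

```text
clock: 26.9
tcp_pos: [0.5034, 0.2537, 0.068]
wrist_force: [-2.4, 4.0, 4.6]
clock: 27.2
tcp_pos: [0.5084, 0.2426, 0.0672]
wrist_force: [-0.8, 4.7, -1.2]
clock: 27.7
tcp_pos: [0.5165, 0.2257, 0.0671]
wrist_force: [-0.4, 0.1, -0.0]
corner r 0.0650 tang -0.0006 z 0.0990 F out 0.2 Fz -0.0 t 27.7
corner r 0.062 z 0.088 tcp [0.5173 0.2227 0.0561] shift [0.06, 1.01, 0.52] turn [-0.02, -0.0, 0.01] det 1.0
```

View pics/c20.png

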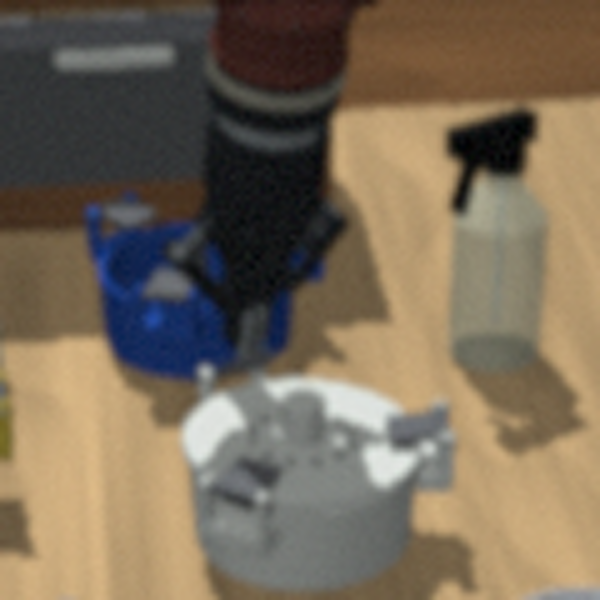

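```bash
python3 -m pendant '[0.05,0.3,0.2,0,0,0,0,0.05,0.6,0.4,0,0,0,0,0.05,0.93,0.55,0,0,0,0,0.05,0.93,0.55,0,0,0,0]'|sed -n '1,2p;4p';python3 -m pendant '[0,0.09,0.06,0,0,0,0,0,0.18,0.12,0,0,0,0]'|sed -n '1,2p;4p';python3 -m pendant '[0,0.09,0.05,0,0,0,0,0,0.18,0.1,0,0,0,0]'|sed -n '1,2p;4p';python3 -m pendant '[0,0.09,0.05,0,0,0,0,0,0.18,0.08,0,0,0,0]'|sed -n '1,2p;4p';python3 -c "
from h import *
where(116.5)"
```

```text
clock: 28.15
tcp_pos: [0.518, 0.2229, 0.057]
wrist_force: [0.5, -0.4, 0.1]
clock: 28.35
tcp_pos: [0.5181, 0.2225, 0.0554]
wrist_force: [0.1, -1.2, 5.1]
clock: 28.55
tcp_pos: [0.5184, 0.2219, 0.0534]
wrist_force: [0.4, -1.7, 5.4]
clock: 28.75
tcp_pos: [0.5186, 0.2214, 0.0514]
wrist_force: [1.1, -2.1, 5.2]
corner r 0.0603 tang -0.0006 z 0.0833 F out -2.4 Fz 5.2 t 28.75
```

```bash
for i in 1 2; do :; done; python3 -m pendant '[0,0.09,0.05,0,0,0,0,0,0.09,0.05,0,0,0,0]'|sed -n '1,2p;4p';python3 -m pendant '[0,0.05,0.02,0,0,0,0,0,0.05,0.02,0,0,0,0]'|sed -n '1,2p;4p'; python3 -m pendant '[0,0.05,0.02,0,0,0,0,0,0.05,0.02,0,0,0,0]'|sed -n '1,2p;4p'
```

```text
clock: 28.95
tcp_pos: [0.5187, 0.2212, 0.0502]
wrist_force: [2.4, -1.4, 4.1]
clock: 29.15
tcp_pos: [0.5187, 0.2212, 0.0498]
wrist_force: [2.1, -2.0, 3.8]
clock: 29.35
tcp_pos: [0.5187, 0.2212, 0.0494]
wrist_force: [2.0, -2.1, 6.4]
```

```bash
python3 -m pendant '[0,0.05,0.02,0,0,0,0,0,0.05,0.02,0,0,0,0]'|sed -n '1,2p;4p'; python3 -m pendant '[0,0.05,0.02,0,0,0,0,0,0.05,0.02,0,0,0,0]'|sed -n '1,2p;4p'
```

```text
clock: 29.55
tcp_pos: [0.5187, 0.2211, 0.0491]
wrist_force: [0.6, -2.8, 7.0]
clock: 29.75
tcp_pos: [0.5188, 0.2211, 0.0487]
wrist_force: [0.6, -2.1, 8.2]
```

Seal contact has started. I continue in fine steps, one or two at a time.

```bash
python3 -m pendant '[0,0.05,0.01,0,0,0,0,0,0.05,0.01,0,0,0,0]'|sed -n '1,2p;4p'; python3 -m pendant '[0,0.05,0.01,0,0,0,0,0,0.05,0.01,0,0,0,0]'|sed -n '1,2p;4p'
```

```text
clock: 29.95
tcp_pos: [0.5189, 0.2211, 0.0484]
wrist_force: [-0.8, -2.4, 9.3]
clock: 30.15
tcp_pos: [0.5189, 0.2211, 0.0481]
wrist_force: [0.0, -2.9, 11.2]
```

```bash
python3 -m pendant '[0,0.04,0.01,0,0,0,0,0,0.04,0.01,0,0,0,0]'|sed -n '1,2p;4p'
```

```text
clock: 30.35
tcp_pos: [0.519, 0.2211, 0.0479]
wrist_force: [-0.9, -4.4, 13.5]
```

```bash
python3 -m pendant '[0,0.03,0.01,0,0,0,0,0,0.03,0.01,0,0,0,0]'|sed -n '1,2p;4p'
```

```text
clock: 30.55
tcp_pos: [0.519, 0.2211, 0.0477]
wrist_force: [-2.0, -3.8, 13.7]
```

```bash
python3 -m pendant '[0,0.02,0.01,0,0,0,0,0,0.02,0.01,0,0,0,0]'|sed -n '1,2p;4p'
```

```text
clock: 30.75
tcp_pos: [0.519, 0.2211, 0.0477]
wrist_force: [-2.1, -4.1, 14.1]
```

```bash
python3 -m pendant '[0,0.02,0.02,0,0,0,0,0,0.02,0.02,0,0,0,0]'|sed -n '1,2p;4p'; python3 -m pendant '[0,-0.3,-0.06,0,0,0,0,0,-0.8,-0.16,0,0,0,0,0,-2,-0.4,0,0,0,0,0,-4,-0.8,0,0,0,0,0,-6.5,-1.4,0,0,0,0,0,-6.5,-1.4,0,0,0,0,0,-6.5,-1.4,0,0,0,0]'|sed -n '1,2p;4p'; python3 -c "
from h import *
p,d=snap('side','side21')
cv2.imwrite('pics/c21.png',cv2.resize(p[100:210,240:350][:,:,::-1],None,fx=5.4,fy=5.4,interpolation=cv2.INTER_CUBIC))
p,d=snap('top','top21')
cv2.imwrite('pics/c21t.png',cv2.resize(p[120:220,160:280][:,:,::-1],None,fx=5,fy=5,interpolation=cv2.INTER_CUBIC))
"
```

```text
clock: 30.95
tcp_pos: [0.519, 0.221, 0.0475]
wrist_force: [-2.1, -2.9, 15.6]
clock: 31.65
tcp_pos: [0.5189, 0.2211, 0.1131]
wrist_force: [-0.4, 0.7, -0.1]
```

View pics/c21.png

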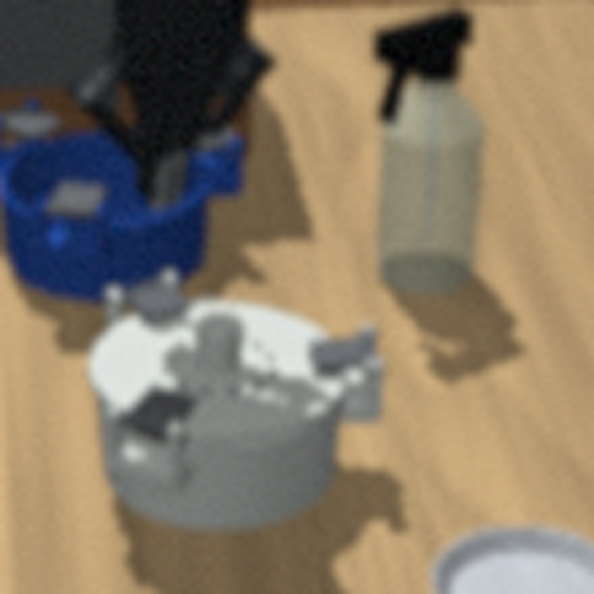

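All three clips lie down at (160,295), (160,410), (345,352) in the crop. I'll pull the arm aside for an unobstructed check.

```bash
python3 -c "
from h import *
s=r.get_state();R=Ro.from_rotvec(s['orientation']);p=np.array(s['tcp_pos'])
for t in ([.52,.15,.17],[.50,-.10,.19]): print((R.inv().apply(np.array(t)-p)*100).round(2))
"
```

```text
[ 3.   -7.04  5.08]
[ 15.96 -13.47  25.66]
```

```bash
python3 -m pendant '[0,-4,-0.8,0,0,0,0,1.5,-7,2,0,0,0,0,3,-7,5,0,0,0,0,5.5,-8.5,9,0,0,0,0,8,-10,13,0,0,0,0,10.5,-11.2,17,0,0,0,0,13,-12.4,21,0,0,0,0,15.9,-13.4,25.6,0,0,0,0]'|sed -n '1,2p;4p'; python3 -m pendant '[0,0,0,0,0,0,0,0,0,0,0,0,0,0,0,0,0,0,0,0,0]'|sed -n '1,2p;4p'
python3 - <<'E'
from h import *
for n in('top','side'):
    p,d=snap(n,n+'22'); 
    cv2.imwrite(f'pics/c22{n}.png',cv2.resize((p[120:220,160:280] if n=='top' else p[120:210,230:350])[:,:,::-1],None,fx=6,fy=6,interpolation=cv2.INTER_CUBIC))
    P=pts(n,d).reshape(-1,3); c=np.array([.5541,.1512] if n=='top' else [.5511,.1486])
    x=P[:,:2]-c
    for phi in(-3.5,116.5,-123.5):
        f=np.radians(phi);a=x@[np.cos(f),np.sin(f)];t=x@[-np.sin(f),np.cos(f)]
        m=(a>.052)&(a<.088)&(abs(t)<.013)&(abs(P[:,2]-.08)<.025); g=p.reshape(-1,3).mean(1)<135; m&=g
        if m.sum()>5:
            A=np.c_[a[m]-.064,t[m],np.ones(m.sum())]; print(n,phi,m.sum(),'slope,tslope,z@nose',np.linalg.lstsq(A,P[m,2],rcond=None)[0].round(4))
    rr=np.hypot(*x.T); ang=np.degrees(np.arctan2(x[:,1],x[:,0])); 
    m=(rr>.02)&(rr<.05)&(P[:,2]>.05)&(P[:,2]<.085); A=np.c_[x[m],np.ones(m.sum())]; print(n,'lid plane',np.linalg.lstsq(A,P[m,2],rcond=None)[0].round(4))
    m=(rr<.02)&(P[:,2]>.092)&(P[:,2]<.11);print('knob',P[m].mean(0).round(4), m.sum())
st()
E
```

```text
clock: 32.55
tcp_pos: [0.5003, -0.0954, 0.1897]
wrist_force: [0.9, -0.0, 0.2]
clock: 32.85
tcp_pos: [0.5008, -0.0928, 0.1895]
wrist_force: [0.7, -0.4, -0.5]
top -3.5 107 slope,tslope,z@nose [0.1235 0.0156 0.0779]
top 116.5 118 slope,tslope,z@nose [ 0.0512 -0.0258  0.08  ]
top -123.5 110 slope,tslope,z@nose [-0.0303  0.0359  0.0811]
top lid plane [-0.0285 -0.0053  0.0706]
knob [0.5536 0.151  0.098 ] 79
side -3.5 46 slope,tslope,z@nose [0.1793 0.1054 0.0741]
side -123.5 54 slope,tslope,z@nose [0.0287 0.1572 0.0758]
side lid plane [-0.031  -0.0044  0.0681]
knob [0.5538 0.1463 0.0956] 27
clock 32.95
joint_positions [-0.52    0.0349 -0.0048  1.7068  0.116  -2.566 ]
tcp_pos [ 0.501  -0.0925  0.1899]
orientation [-0.5155  2.1795 -1.7633]
wrist_force [0.0891 0.1884 1.2468]
moment [-0.1736 -0.0854 -0.04  ]
grip_width 0.0004
```

View pics/c22top.png

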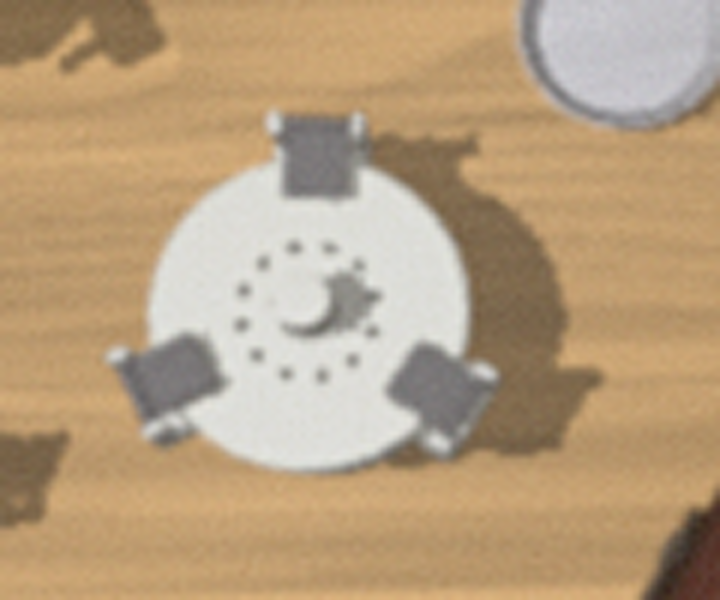

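View pics/c22side.png

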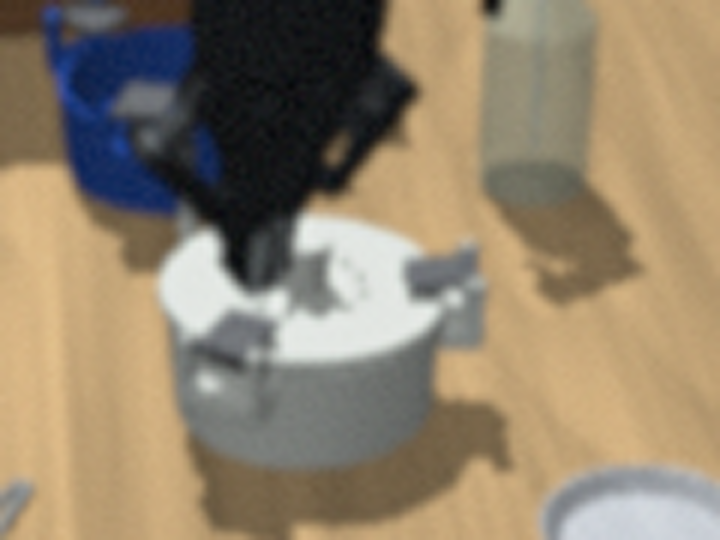

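All three flaps sit 0.6 mm from the heights at which they were pressed (0.0779, 0.0800 and 0.0811 m against finger heights 0.0773, 0.0794 and 0.0805 m). None sprang back, so the preload is held. The knob is at about 0.084 m, the tilt is 0.03 rad, it is centred, and the arm is clear. Handing in.

Run:
```python
from h import *
a=np.load('top0.npz')['p'];b=np.load('top22.npz')['p']
print('bystander regions mean abs diff',{k:round(float(np.abs(a[v-12:v+12,u-12:u+12].astype(int)-b[v-12:v+12,u-12:u+12]).mean()),1) for k,(u,v) in dict(hide=(380,115),tray=(264,124),spray=(132,115),dish=(383,254),jar=(130,254),tw=(270,240)).items()})
print(r.close_job())
```

```text
bystander regions mean abs diff {'hide': 31.0, 'tray': 46.3, 'spray': 25.8, 'dish': 27.1, 'jar': 23.2, 'tw': 51.3}
the job is handed in; nothing more can be done
None
```

View pics/top22.png

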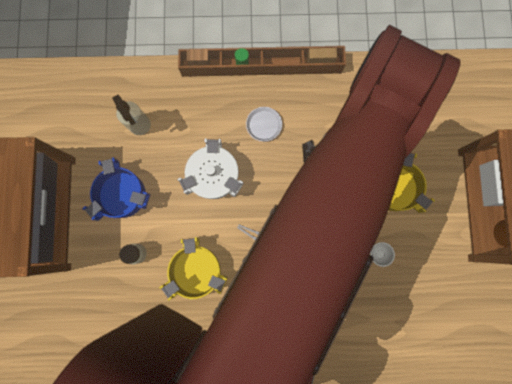

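I put the white lid on the white tub and let go of it, then folded in and pressed down the three clips one by one, and handed the job in at about 33 s. Handing in gives no verdict, so what follows rests on my own checks.

**Lid:** In the last pictures the knob's middle is about 84 mm above the table, within 1 mm of the tub's axis in the top view. The tilt is about 0.03 rad.

**Clips:** All three lie within about 0.18 rad of level. I stopped pressing at about 19.5, 14.6 and 15.6 N vertical (−3.5°, −123.5° and +116.5° clips). After release each flap was 0.6 mm from the height at which it was pressed, so none sprang back. I did not measure the clamping force itself.

**Checks that failed or disagreed:**
- **Finger tips:** they turned out to be 30–35 mm behind the reported TCP. The first grasp closed in the air above the knob, and I corrected for it.
- **Cameras:** the two views differed by about 3 mm. I worked from positions relative to each other within one view.
- **First clip:** the last step jumped to 19.5 N, about 20 N in total. That is above the 10–18 N I aimed for but under the 22 N limit.
- **Bystanders:** my before-and-after picture comparison gave large differences everywhere and told me nothing. I think noise in the pictures and the arm covering part of the scene caused this. By eye in the last top view, taken before handing in, the spray, tray, jar, dish and the visible end of one tweezers look where they were. The hide and the rest of the tweezers are behind the arm there, so I could not confirm them; the arm stayed well above both and I felt no unexpected contact.

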